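Change the brake pad in the caliper bracket

TASK

Change the brake pad in the caliper bracket: first take away the spanner that lies across the bracket and lay it in the shallow tool tray, then pull the worn pad up out of the bracket and put it in the deeper scrap bin. Then take the new pad, with the thick lining, from the wood block and slide it, lining down, into the bracket between the spring clips until both ears are fully home and it sits flat. Leave everything else on the bench where it is.

Things in the scene. Friction and masses are not known exactly. Their poses are not given: they have to be found in the camera images.
- bracket: dark steel brake caliper bracket, fixed. Origin: centre of its underside on the bench; z up, y its long axis. Base plate 90 (x) x 200 (y) x 10 mm, middle rib 30 mm wide, up to 22 mm high. Two arms, 36 mm wide in x, at |y| = 51 to 84 mm, tops 70 mm above the bench, each with a vertical slot for a pad's ear (see seat). Between the arms it is open to +x and -x: fingers pass on both sides of a pad
- seat (a point): middle of the bracket at the height of the slot floors, 45 mm above the bench, axes as the bracket's. A fully seated pad has its origin here and its y along the bracket's y (either way round). The slots are open at the top and towards the middle, 21 mm wide in x, widening to 28 mm over the upper 8 mm
- clip_l (a joint): spring clip in the +y slot, pressing on the ear's end along y: 0 m with a centred pad in (face at |y| = 65 mm), -0.003 empty, at most +0.004 outwards; 3 N at 0, 350 N/m. Its top flares outwards as a lead-in, 61 to 69 mm above the bench. A pad does not fall in by its weight: push it with 10 to 20 N; pulling one out takes about 5 N above its weight
- clip_r (a joint): the same clip in the slot at -y
- worn_pad: worn brake pad, in the bracket at the start: dark steel plate 54 (x) x 96 (y) x 6 mm with an ear at each end, 18 mm wide in x, out to |y| = 65 mm; below it a grey lining only 3 mm thick, 46 x 84 mm. Origin: centre of the plate's underside, where the lining begins; z up, y the long axis. 0.2 kg. Can be gripped from above across the plate's 54 mm width
- new_pad: new brake pad, same plate and ears as the worn one but with a lining 12 mm thick; lies lining down on the wood block, its origin (centre of the plate's underside) 47 mm above the bench; z up, y the long axis. 0.28 kg
- spanner: plain steel spanner 200 mm long lying across the bracket's arms, over the worn pad. Origin: centre of its underside, near its balance point; y along its length (open jaw at +y), z up. Shank 16 mm wide, 10 mm thick, its underside 70 mm above the bench at the start and 19 mm above the worn pad's top; ends 34 mm wide. About 0.2 kg
- offcut: wood block under the new pad, 38 (x) x 85 (y) x 35 mm high, fixed; narrower than the pad, so fingers pass at both sides. Origin: centre of its underside
- tool_tray: shallow open grey metal tray, 260 (x) x 150 (y) x 30 mm high, 5 mm walls and floor, fixed, at the left or the right. Origin: centre of its underside; x its long axis
- scrap_bin: deeper open grey metal bin, 230 (x) x 170 (y) x 60 mm high, 5 mm walls and floor, fixed, at the other side. Origin: centre of its underside; x its long axis
- nut_box: bystander, leave alone: clear plastic box of nuts, 120 x 90 x 50 mm
- grease_tin: bystander, leave alone: round aluminium tin with a black lid, 64 mm across, 70 mm high
- pump_gear: bystander, leave alone: aluminium pump part with a toothed steel disc on top, 80 mm across, 50 mm high
Things that resemble listed ones, but are neither listed nor needed, are in the scene too. Of the things like the spanner, leave any that is orange or pink; of the rest the larger one is meant.

How it is judged:
On the way, in this order (a step that is already met when the one before it is completed fails the run):
1. the spanner lies in the tool tray (x of spanner in the frame of tool_tray between -0.08 and 0.08 m and y of spanner in the frame of tool_tray between -0.07 and 0.07 m and z of spanner in the frame of tool_tray below 0.025 m and linear speed of spanner below 0.03 m/s), for 0.1 s.
2. the worn pad is in the scrap bin (x of worn_pad in the frame of scrap_bin between -0.11 and 0.11 m and y of worn_pad in the frame of scrap_bin between -0.08 and 0.08 m and z of worn_pad in the frame of scrap_bin below 0.055 m and linear speed of worn_pad below 0.03 m/s), for 0.1 s.
3. the new pad sits flat in the bracket (horizontal distance between new_pad and seat below 0.0045 m and z of new_pad in the frame of seat between -0.0025 and 0.0025 m and angle between new_pad's own z axis and vertical below 0.05 rad and angle between the y axis of new_pad and the y axis of bracket, either way round below 0.1 rad and linear speed of new_pad below 0.02 m/s), for 0.1 s.
At the end, for the whole second after the job is handed in: At rest: spanner in the tool tray, worn pad in the scrap bin (origin under 55 mm high), new pad in the bracket, lining down, origin within 4.5 mm sideways and 2.5 mm in height of the seat point, level within 0.05 rad, aligned with the bracket within 0.10 rad (all of step 1 and all of step 2 and all of step 3); the robot touches nothing.
It fails at once if a bystander (nut box) is shifted by more than 30 mm (distance of nut_box from where it was at the start of the episode above 0.03 m).
It fails at once if a bystander (grease tin) is shifted by more than 30 mm (distance of grease_tin from where it was at the start of the episode above 0.03 m).
It fails at once if a bystander (pump gear) is shifted by more than 30 mm (distance of pump_gear from where it was at the start of the episode above 0.03 m).
It also fails if it takes over 69 s, if anything falls off the work surface, if the arm or the gripper's body presses on something with over 40 N, if the wrist force passes 120 N, or if a joint passes its speed limit or range.

ROBOT

A 6-joint arm with a two-finger parallel gripper is mounted at the origin on the work surface. World frame = base frame: x ahead of the robot, y to its left, z up, the work surface at z = 0. Lengths are in m, angles in rad, forces in N, time in s.
With the tool pointing down it reaches from about 0.35 to 0.975 m from the base axis. Payload 4.9 kg.
Tool frame: the origin (TCP) lies on the centre line of the jaws, within the pads' length; the fingertips stand 11 mm ahead of it and the grasp point (between the pads) lies 8 mm behind it; z points along the fingers, y is the direction in which the jaws open and shut (so a half turn about z gives the same grasp; the last joint's range is limited). The gripper opens to 85 mm and grips with 20 to 120 N. Pads are 22 mm wide; open, the fingers measure 114 mm over their backs; the gripper's body (76 mm by 85 mm) begins 54 mm behind the grasp point. The pads swing forward as they close: fully open they stand 13 mm farther back than shut.
Start: joints at [0.992, 0.053, 1.613, -0, 1.476, -0.119], TCP at [0.277, 0.56, 0.242] pointing down, gripper open.
Joint ranges: [-3.01, 3.01], [-1.01, 2.22], [0.06, 2.58], [-1.02, 4.17], [0.09, 2.62], [-3.14, 3.14]. Speed limits (rad/s): [2.57, 2.57, 3.14, 3.14, 3.14, 3.14].

INTERFACE

Orientations are given as a rotation vector (axis times angle).
In Python, from station import ctrl gives the robot as it stands.
- The arm moves only by the tool send_rows, never from a script. Its argument "series" is a list of rows, each an object of numbers: "tx", "ty", "tz": the shift along the tool's x, y, z in cm; "wx", "wy", "wz": the turn, a rotation vector about the tool's x, y, z in rad; "jaw": the closure, from 0 (fully open) to 1 (shut). In form: [{"tx": .., "ty": .., "tz": .., "wx": .., "wy": .., "wz": .., "jaw": ..}, ...]. A call has 1 to 5 rows; each row shifts and turns the pose as measured when the row begins, along the tool's axes as they then stand; what a row does not reach is not made up. A row lasts 1/8 s, in which the tool goes at most 62.5 mm and 10.7 degrees, less where a joint would pass 70% of its speed; a pose out of reach is approached as far as the arm can. A call is refused whole if a number of a shift passes 6.25 or a number of a turn 0.188, either way. A call with a gripper value outside its range is refused whole. The fingers move at their own pace and stop on an object; "squeeze" is the grip in N (left out, the last holds). Time passes only in rows, so rows that do not move let the fingers close. It gives the time, the measured TCP pose, the force and the opening at its end, in the units of the state.
- ctrl.get_obs(): the state, without advancing time (a new reading comes with each control period).
- ctrl.get_image(name): name is "scene" or "top"; returns the picture (420x560x3 uint8, red, green, blue); there is no depth.
- ctrl.camera_info(name): a dict with "mtx" (3x3 intrinsics, pixels), "k1" (the pictures are not rectified: a ray, as slopes to the right and down, at radius r is drawn at 1 + k1 r^2 times it, then the intrinsics apply), "R" (3x3) and "t" (3): a world point X has camera coordinates R X + t. Camera axes: x right, y down, z forward; pixel columns grow to the right and rows downward; lengths in m; the calibration is good to about 2 mm. A picture is of the moment at which its call begins. camera_info takes no time and is no camera call.
- ctrl.finish_job(): hands the job in, once; it reports no verdict.
The state is a dict: "t": time; "q": joint angles; "dq": joint speeds; "effort": joint torques, N m; "tool_pos": TCP position; "tool_rot": TCP orientation; "contact_force": force on the tool from outside, world axes, zero at the start; "wrist_torque": the same for the moment, N m; "opening": finger opening in m.
Only numpy, scipy, OpenCV 4.12 (cv2) and the standard library are available. Lean on these libraries where they do the work, as an engineer would, in place of code of your own. Each camera call takes 0.05 s, during which the arm holds its last target.

## Working session

There is one attempt and no reset: what is moved stays moved. The work goes in short steps, Python scripts to look and compute and a tool call to move; the robot and the scene stay as the last step left them, time stands still between calls to the robot, and variables do not carry over. Pictures are saved under pics/ and viewed, and the job is handed in when it is done.

Besides the shell and the picture viewer there is one more tool, called after ">>>" as name(argument=value, ...), one argument or row to a line, values as JSON. send_rows: Moves the arm, as the interface text tells. Its arguments: {"type":"object","properties":{"series":{"type":"array"},"squeeze":{"type":"number"}},"required":["series"]}

```bash
ls; mkdir -p pics; python3 - <<'E'
from station import ctrl
import cv2
for n in("scene","top"):
    im=ctrl.get_image(n); cv2.imwrite(f"pics/{n}0.png",im[:,:,::-1]); c=ctrl.camera_info(n); print(n,c)
print(ctrl.get_obs())
E
```

```text
pics
scene {'mtx': array([[538.39031985,   0.        , 275.7599475 ],
       [  0.        , 538.39031985, 209.71939282],
       [  0.        ,   0.        ,   1.        ]]), 'k1': -0.08341160074569463, 'R': array([[-0.25653259,  0.96653189,  0.00267175],
       [ 0.55064394,  0.14842014, -0.82143942],
       [-0.79434393, -0.2092548 , -0.57028953]]), 't': array([ 0.2445574 , -0.22760919,  1.99452251])}
top {'mtx': array([[482.90227038,   0.        , 278.91057717],
       [  0.        , 482.90227038, 209.05814919],
       [  0.        ,   0.        ,   1.        ]]), 'k1': -0.14981237498333821, 'R': array([[-0.0105327 , -0.99988461,  0.0109469 ],
       [-0.98542489,  0.00852032, -0.1698976 ],
       [ 0.16978472, -0.01257683, -0.98540092]]), 't': array([-0.10437834,  0.54389047,  1.37373323])}
{'t': 0.1, 'q': array([ 9.91974777e-01,  5.33219785e-02,  1.61418410e+00, -2.91093085e-05,
        1.47598879e+00, -1.19059833e-01]), 'dq': array([ 0.00086724, -0.00036657, -0.00274695, -0.00136624, -0.00162351,
       -0.00020309]), 'effort': array([ 3.11150379e-04, -3.94908321e+01, -3.71361136e+01, -1.08524875e-04,
        3.98825010e-03,  1.42898583e-05]), 'tool_pos': array([0.27706989, 0.55961324, 0.24115025]), 'tool_rot': array([-7.15701535e-01, -3.05834151e+00,  2.82292357e-03]), 'contact_force': array([-0.57933694, -0.33537774, -0.14485911]), 'wrist_torque': array([-0.02475969, -0.00916815, -0.03414786]), 'opening': 0.08548807251629384}
```

View pics/scene0.png

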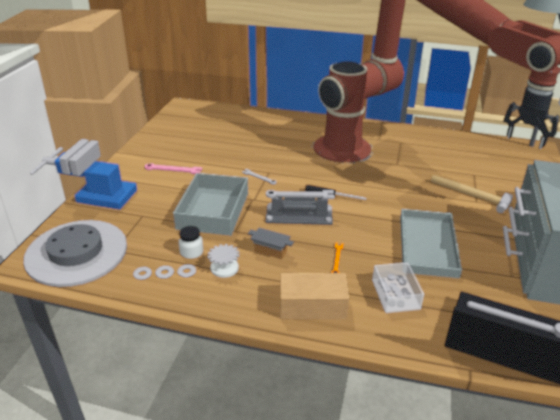

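View pics/top0.png

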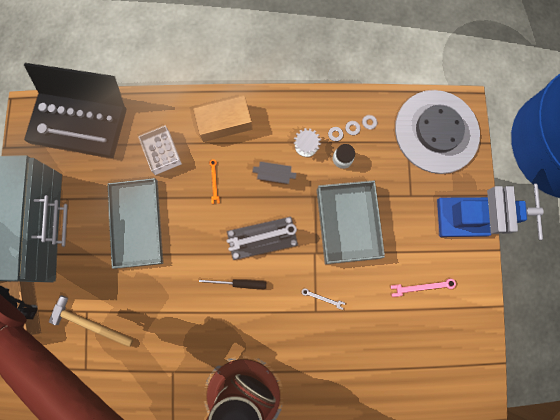

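```bash
python3 - <<'E'
import cv2
a=cv2.imread('pics/top0.png')
cv2.imwrite('pics/topc.png',cv2.resize(a[70:270,150:420],None,fx=2.9,fy=2.9,interpolation=cv2.INTER_CUBIC))
a=cv2.imread('pics/scene0.png')
cv2.imwrite('pics/scenec.png',cv2.resize(a[120:320,130:390],None,fx=3,fy=3,interpolation=cv2.INTER_CUBIC))
E
```

```text
(no output)
```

View pics/topc.png

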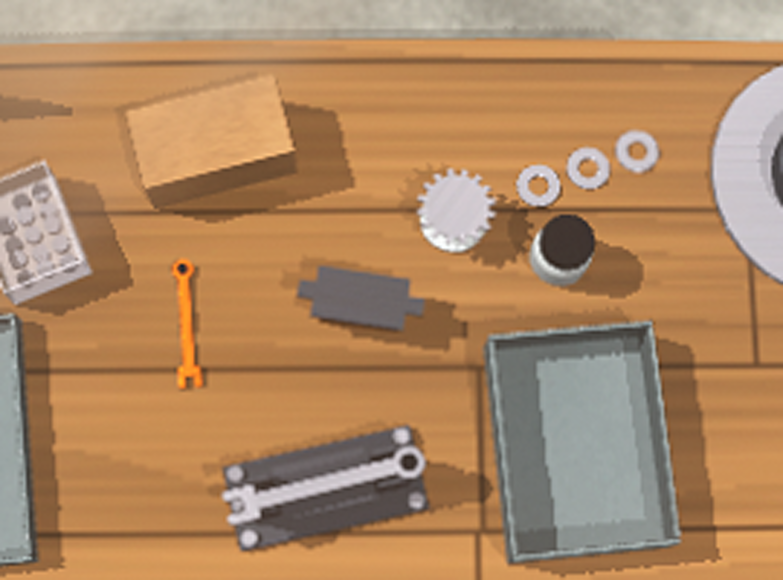

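View pics/scenec.png

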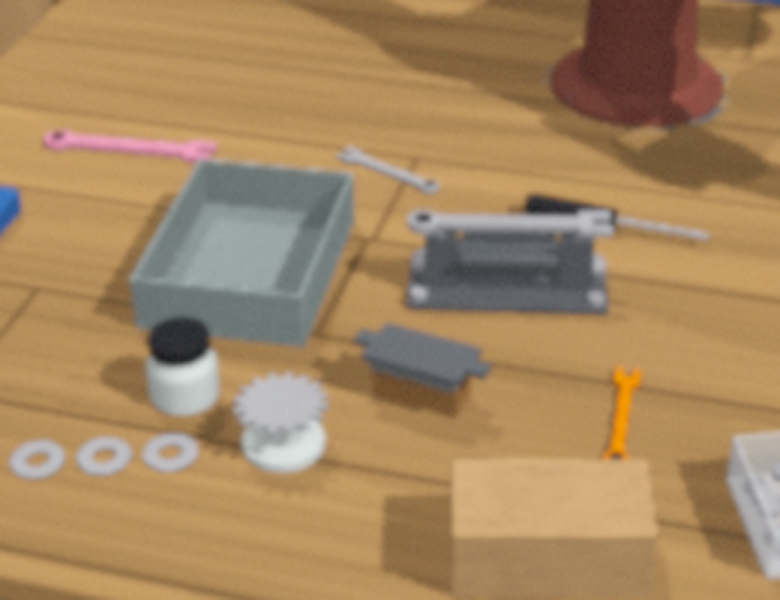

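The scene shows the spanner across the bracket at top px (262,236). The shallow tray is left at (135,223) and the deep bin right at (350,222). The new pad on its block is at (275,173).

Spanner-like candidates in the top view:
- large silver on the bracket (262,236)
- small silver (323,298)
- orange (214,182)
- pink (424,288)

The large silver one fits: it is neither orange nor pink, and it is the larger of the rest. I'll confirm it in an enlarged crop.

```bash
cat > h.py <<'E'
import numpy as np, cv2
from scipy.optimize import least_squares
from station import ctrl
C={n:ctrl.camera_info(n) for n in("scene","top")}
def proj(n,X):
    c=C[n]; P=np.atleast_2d(X)@c['R'].T+c['t']; s=P[:,:2]/P[:,2:]
    s=s*(1+c['k1']*(s**2).sum(1,keepdims=True)); m=c['mtx']
    return s*[m[0,0],m[1,1]]+[m[0,2],m[1,2]]
def back(n,uv,z):
    c=C[n]; d=cv2.undistortPoints(np.array([[uv]],float),c['mtx'],np.array([c['k1'],0,0,0,0.]))[0,0]
    r=c['R'].T@np.array([*d,1]); o=-c['R'].T@c['t']; return o+r*(z-o[2])/r[2]
def T(p,L):
    x,y,a=p; L=np.atleast_2d(np.array(L,float)); c,s=np.cos(a),np.sin(a)
    return np.c_[x+c*L[:,0]-s*L[:,1],y+s*L[:,0]+c*L[:,1],L[:,2]]
def fit(p0,obs): # obs list (cam,u,v,lx,ly,lz)
    f=lambda p:np.concatenate([(proj(o[0],T(p,[o[3:]]))[0]-o[1:3]) for o in obs])
    r=least_squares(f,p0,loss='soft_l1'); return r.x,f(r.x).reshape(-1,2).round(1)
def crop(n,im,x0,y0,w,h,f,out,wires=[]):
    b=cv2.resize(im[y0:y0+h,x0:x0+w,::-1],None,fx=f,fy=f,interpolation=cv2.INTER_CUBIC).copy()
    for k in range((x0//10+1)*10,x0+w,10): cv2.line(b,(int((k-x0)*f),0),(int((k-x0)*f),6 if k%50 else 16),(0,0,255),1)
    for k in range((y0//10+1)*10,y0+h,10): cv2.line(b,(0,int((k-y0)*f)),(6 if k%50 else 16,int((k-y0)*f)),(0,0,255),1)
    for W,col in wires:
        q=((proj(n,W)+.5-[x0,y0])*f).astype(int)
        cv2.polylines(b,[q.reshape(-1,1,2)],True,col,1)
    cv2.imwrite(out,b)
def rect(p,x0,x1,y0,y1,z): return T(p,[[x0,y0,z],[x1,y0,z],[x1,y1,z],[x0,y1,z]])
E
python3 - <<'E'
from h import *
im=cv2.imread('pics/top0.png')[:,:,::-1]; sc=cv2.imread('pics/scene0.png')[:,:,::-1]
crop("top",im,215,205,100,70,8,'pics/b1.png'); crop("scene",sc,255,175,90,60,8,'pics/b2.png')
crop("top",im,240,150,70,50,8,'pics/n1.png')
for n,uv,z in(("top",(262,236),.08),("top",(275,173),.053),("top",(135,223),.02),("top",(350,222),.03),("top",(345,155),.07),("top",(306,142),.05),("top",(160,150),.03)): print(uv,back(n,uv,z).round(3))
E
```

```text
(262, 236) [ 0.46 -0.06  0.08]
(275, 173) [ 0.651 -0.099  0.053]
(135, 223) [0.509 0.325 0.02 ]
(350, 222) [ 0.505 -0.321  0.03 ]
(345, 155) [ 0.7   -0.307  0.07 ]
(306, 142) [ 0.747 -0.194  0.05 ]
(160, 150) [0.733 0.253 0.03 ]
```

View pics/b1.png

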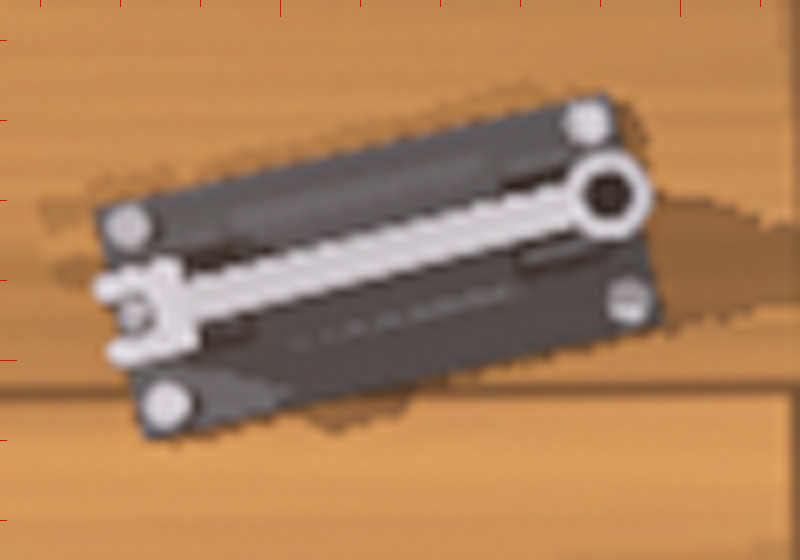

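View pics/b2.png

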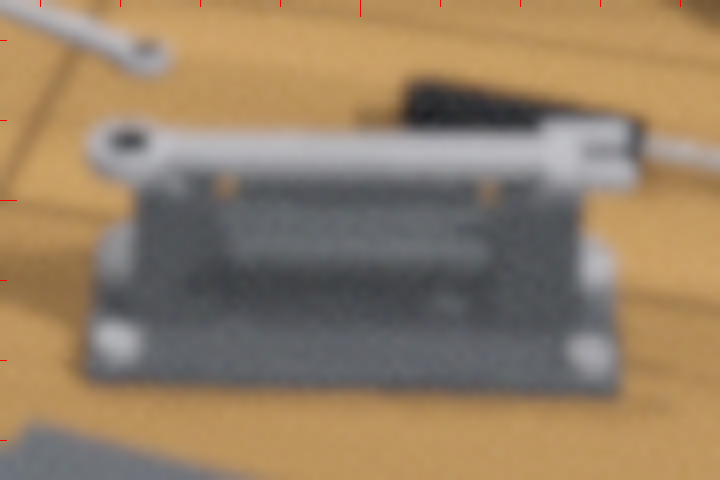

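View pics/n1.png

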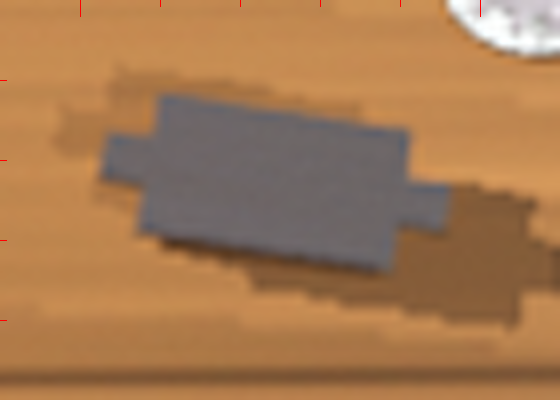

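```bash
cat >> h.py <<'E'
def o8(n,x0,y0,l,f=8): return [(n,x0+a/f-.44,y0+b/f-.44,*L) for a,b,L in l]
E
python3 - <<'E'
from h import *
im=cv2.imread('pics/top0.png')[:,:,::-1]; sc=cv2.imread('pics/scene0.png')[:,:,::-1]
bt=o8("top",215,205,[(97,208,(.045,.1,.01)),(605,95,(.045,-.1,.01)),(660,322,(-.045,-.1,.01)),(150,437,(-.045,.1,.01))])
bs=o8("scene",255,175,[(85,380,(.045,-.1,0)),(618,395,(.045,.1,0))])
pb=fit([.46,-.06,.2],bt+bs); print(pb); print(fit([.46,-.06,.2],bt)); pb=pb[0]
st=o8("top",215,205,[(656,185,(0,-.1,.08)),(101,321,(0,.1,.08))])
ps=fit([.46,-.06,.2],st); print(ps)
nt=o8("top",240,150,[(160,95,(.027,.048,.053)),(410,130,(.027,-.048,.053)),(390,270,(-.027,-.048,.053)),(140,235,(-.027,.048,.053)),(105,135,(.009,.065,.053)),(102,180,(-.009,.065,.053)),(450,187,(.009,-.065,.053)),(445,230,(-.009,-.065,.053))])
pn=fit([.65,-.1,-.2],nt);print(pn); pn=pn[0]
R=(0,0,255);G=(0,255,0);B=(255,0,0)
w=[(rect(pb,-.045,.045,-.1,.1,.01),G),(rect(pb,-.045,.045,-.1,.1,0),R)]+[(rect(pb,-.018,.018,s*.051,s*.084,.07),B) for s in(1,-1)]+[(rect(pb,-.027,.027,-.048,.048,.051),G),(rect(ps[0],-.008,.008,-.1,.1,.08),R)]
crop("top",im,215,205,100,70,8,'pics/b1w.png',w); crop("scene",sc,255,175,90,60,8,'pics/b2w.png',w)
w=[(rect(pn,-.027,.027,-.048,.048,.053),G),(rect(pn,-.027,.027,-.048,.048,.047),R)]
crop("scene",sc,240,220,70,50,8,'pics/n2w.png',w)
crop("top",im,95,165,80,110,5,'pics/tray.png');crop("top",im,310,170,85,105,5,'pics/bin.png')
E
```

```text
(array([ 0.46194091, -0.05848798,  0.21471668]), array([[-0.5,  0.2],
       [ 0.9, -0.3],
       [ 0.9,  0.4],
       [-0.9,  0.9],
       [-0.3,  1.4],
       [ 0.2,  1.4]]))
(array([ 0.4628507 , -0.05811974,  0.21439403]), array([[-0.6, -0.1],
       [ 0.8, -0.6],
       [ 0.8,  0.1],
       [-1. ,  0.6]]))
(array([ 0.45925197, -0.06006995,  0.23371622]), array([[-0.6,  0.1],
       [ 0.6, -0.1]]))
(array([ 0.65258459, -0.09593924, -0.15493547]), array([[-0.2, -0. ],
       [ 0.4,  0.2],
       [ 0.4,  0.1],
       [-0.5, -0.1],
       [ 0.1, -0.1],
       [-0.4,  0.1],
       [ 0.2, -0.4],
       [ 0. ,  0.1]]))
```

View pics/b1w.png

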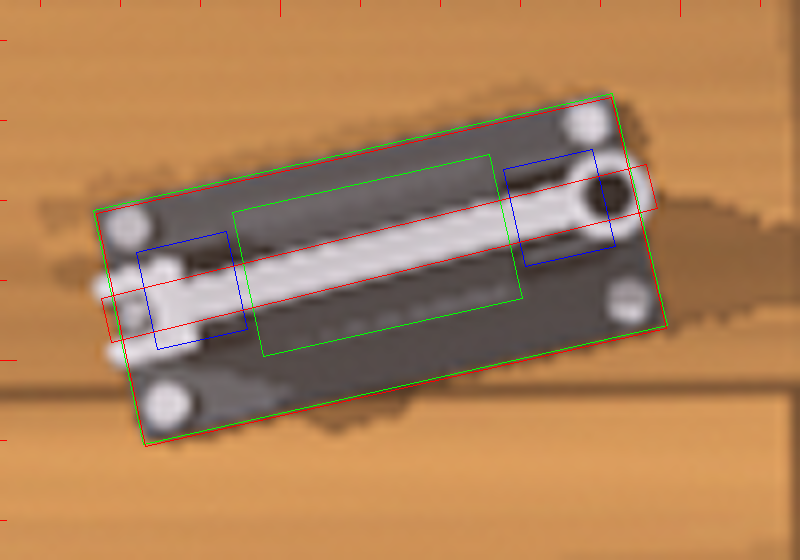

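View pics/b2w.png

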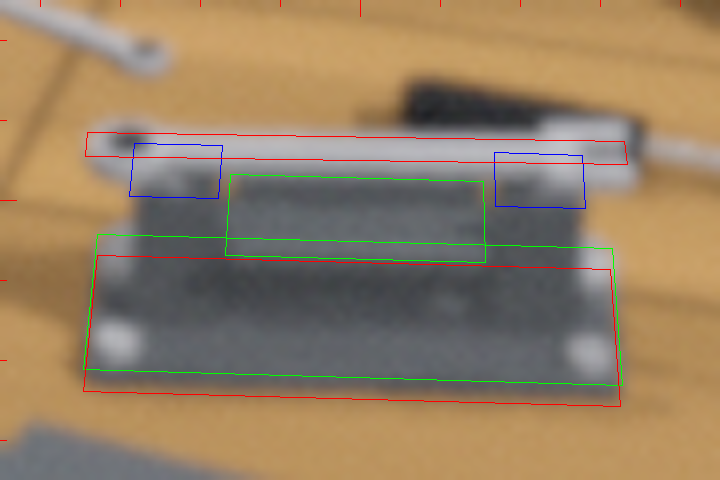

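View pics/n2w.png

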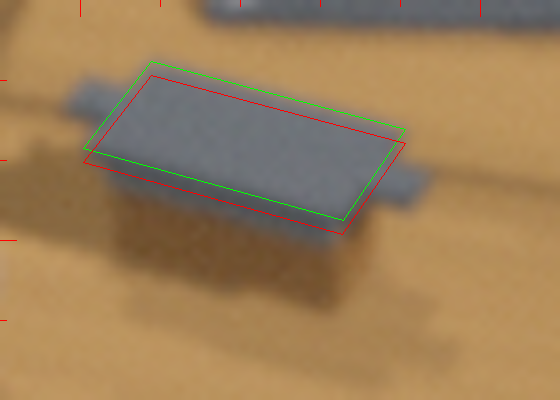

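View pics/tray.png

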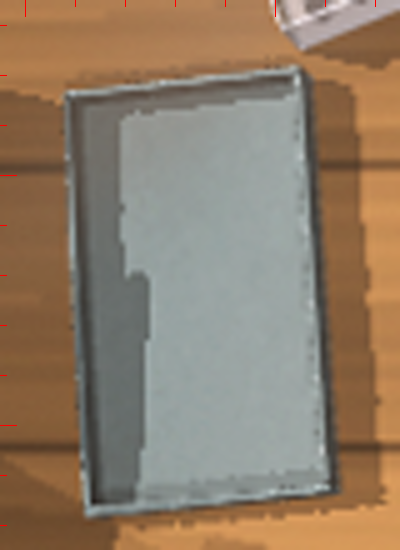

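View pics/bin.png

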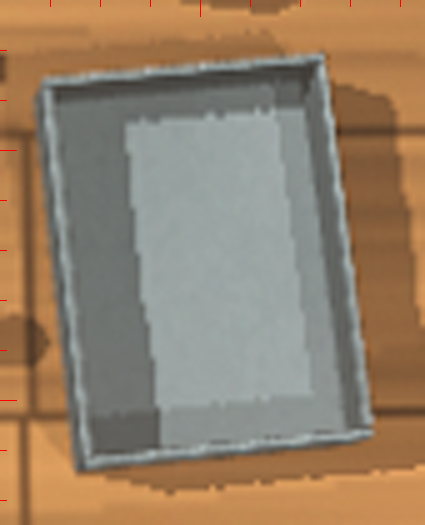

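```bash
cat >> h.py <<'E'
from scipy.spatial.transform import Rotation as Ro
def st():
    o=ctrl.get_obs(); M=Ro.from_rotvec(o['tool_rot']).as_matrix()
    print('t %.2f pos %s yaw_y %.3f tiltz %s F %s open %.4f q1 %.2f q6 %.2f'%(o['t'],o['tool_pos'].round(4),np.arctan2(M[1,1],M[0,1]),M[:,2].round(3),o['contact_force'].round(1),o['opening'],o['q'][0],o['q'][5])); return o,M
def plan(target,yaw=None,rows=None,half=0):
    """rows to a target with tool down; yaw= world angle of tool y (mod pi, + half*pi)"""
    o,M=st(); p=o['tool_pos']; R=Ro.from_matrix(M); n=rows
    a0=np.arctan2(M[1,1],M[0,1])
    if yaw is None: yaw=a0; d=0
    else: d=(yaw-a0+np.pi/2)%np.pi-np.pi/2+half*np.pi
    a=a0+d; y=np.array([np.cos(a),np.sin(a),0]);z=np.array([0,0,-1.]);x=np.cross(y,z); G=Ro.from_matrix(np.c_[x,y,z])
    dw=(R.inv()*G).as_rotvec(); D=np.array(target)-p
    if abs(d)>1.5: print('big turn',d); dw=np.array([0,0,-d])
    need=max(np.abs(D).max()/.05,np.linalg.norm(D)/.058,np.linalg.norm(dw)/.17)
    n=n or int(np.ceil(need))
    print('q1 move target',np.arctan2(target[1],target[0]).round(2),'dyaw %.3f rows %d'%(d,n))
    for k in range(n):
        t=R.inv().apply(D/n)*100; w=dw/n
        print('  ',dict(tx=round(t[0],2),ty=round(t[1],2),tz=round(t[2],2),wx=round(w[0],3),wy=round(w[1],3),wz=round(w[2],3)))
        R=R*Ro.from_rotvec(w)
E
python3 - <<'E'
from h import *
tt=[(n,u-.04,v-.04,*l) for n,u,v,*l in o8("top",95,165,[(67,95,(.13,.075,.03)),(302,70,(.13,-.075,.03)),(335,493,(-.13,-.075,.03)),(88,515,(-.13,.075,.03))],5)]
print(fit([.5,.32,0],tt))
bb=o8("top",310,170,[(42,82,(.115,.085,.06)),(325,58,(.115,-.085,.06)),(372,433,(-.115,-.085,.06)),(82,467,(-.115,.085,.06))],5)
print(fit([.5,-.32,0],bb))
plan([.459,-.060,.16],.2337)
print(back("top",(30,220),.2))
E
```

```text
(array([0.50853126, 0.32549258, 0.1002854 ]), array([[-0.4, -0.3],
       [ 0.6, -0.7],
       [-0.1,  0.2],
       [-0.1,  0.8]]))
(array([ 0.50301809, -0.31875572,  0.08095167]), array([[-0.2, -0.7],
       [-0.1, -0.7],
       [ 0.2,  1.4],
       [ 0.1,  0.3]]))
t 0.10 pos [0.2771 0.5596 0.2412] yaw_y 1.111 tiltz [-0.001 -0.002 -1.   ] F [-0.6 -0.3 -0.1] open 0.0855 q1 0.99 q6 -0.12
q1 move target -0.13 dyaw -0.877 rows 13
   {'tx': np.float64(-3.37), 'ty': np.float64(-3.65), 'tz': np.float64(0.63), 'wx': np.float64(-0.0), 'wy': np.float64(0.0), 'wz': np.float64(0.067)}
   {'tx': np.float64(-3.61), 'ty': np.float64(-3.41), 'tz': np.float64(0.63), 'wx': np.float64(-0.0), 'wy': np.float64(0.0), 'wz': np.float64(0.067)}
   {'tx': np.float64(-3.83), 'ty': np.float64(-3.16), 'tz': np.float64(0.63), 'wx': np.float64(-0.0), 'wy': np.float64(0.0), 'wz': np.float64(0.067)}
   {'tx': np.float64(-4.03), 'ty': np.float64(-2.9), 'tz': np.float64(0.63), 'wx': np.float64(-0.0), 'wy': np.float64(0.0), 'wz': np.float64(0.067)}
   {'tx': np.float64(-4.22), 'ty': np.float64(-2.62), 'tz': np.float64
[... 613 characters left out ...]
np.float64(-0.0), 'wy': np.float64(0.0), 'wz': np.float64(0.067)}
   {'tx': np.float64(-4.85), 'ty': np.float64(-1.07), 'tz': np.float64(0.63), 'wx': np.float64(-0.0), 'wy': np.float64(0.0), 'wz': np.float64(0.067)}
   {'tx': np.float64(-4.91), 'ty': np.float64(-0.74), 'tz': np.float64(0.63), 'wx': np.float64(-0.0), 'wy': np.float64(0.0), 'wz': np.float64(0.067)}
   {'tx': np.float64(-4.95), 'ty': np.float64(-0.41), 'tz': np.float64(0.62), 'wx': np.float64(-0.0), 'wy': np.float64(0.0), 'wz': np.float64(0.067)}
   {'tx': np.float64(-4.97), 'ty': np.float64(-0.08), 'tz': np.float64(0.62), 'wx': np.float64(-0.0), 'wy': np.float64(0.0), 'wz': np.float64(0.067)}
[0.49223787 0.56803412 0.2       ]
```

>>> send_rows(
  series=[
    {"tx": -3.4,"ty": -3.6,"tz": 0.6,"wz": 0.067,"jaw": 0},
    {"tx": -3.6,"ty": -3.4,"tz": 0.6,"wz": 0.067,"jaw": 0},
    {"tx": -3.8,"ty": -3.2,"tz": 0.6,"wz": 0.067,"jaw": 0},
    {"tx": -4.0,"ty": -2.9,"tz": 0.6,"wz": 0.067,"jaw": 0},
    {"tx": -4.2,"ty": -2.6,"tz": 0.6,"wz": 0.067,"jaw": 0},
  ],
)

```text
invalid input at $.series[0]: expected keys tx, ty, tz, wx, wy, wz, jaw
```

>>> send_rows(
  series=[
    {"tx": -4.4,"ty": -2.3,"tz": 0.6,"wz": 0.067,"jaw": 0},
    {"tx": -4.5,"ty": -2.0,"tz": 0.6,"wz": 0.067,"jaw": 0},
    {"tx": -4.7,"ty": -1.7,"tz": 0.6,"wz": 0.067,"jaw": 0},
    {"tx": -4.8,"ty": -1.4,"tz": 0.6,"wz": 0.067,"jaw": 0},
    {"tx": -4.8,"ty": -1.1,"tz": 0.6,"wz": 0.067,"jaw": 0},
  ],
)

```text
invalid input at $.series[0]: expected keys tx, ty, tz, wx, wy, wz, jaw
```

```bash
python3 - <<'E'
from h import *
plan([.459,-.060,.16],.2337)
E
```

```text
t 0.10 pos [0.2771 0.5596 0.2412] yaw_y 1.111 tiltz [-0.001 -0.002 -1.   ] F [-0.6 -0.3 -0.1] open 0.0855 q1 0.99 q6 -0.12
q1 move target -0.13 dyaw -0.877 rows 13
   {'tx': np.float64(-3.37), 'ty': np.float64(-3.65), 'tz': np.float64(0.63), 'wx': np.float64(-0.0), 'wy': np.float64(0.0), 'wz': np.float64(0.067)}
   {'tx': np.float64(-3.61), 'ty': np.float64(-3.41), 'tz': np.float64(0.63), 'wx': np.float64(-0.0), 'wy': np.float64(0.0), 'wz': np.float64(0.067)}
   {'tx': np.float64(-3.83), 'ty': np.float64(-3.16), 'tz': np.float64(0.63), 'wx': np.float64(-0.0), 'wy': np.float64(0.0), 'wz': np.float64(0.067)}
   {'tx': np.float64(-4.03), 'ty': np.float64(-2.9), 'tz': np.float64(0.63), 'wx': np.float64(-0.0), 'wy': np.float64(0.0), 'wz': np.float64(0.067)}
   {'tx': np.float64(-4.22), 'ty': np.float64(-2.62), 'tz': np.float64(0.63), 'wx': np.float64(-0.0), 'wy': np.float64(0.0), 'wz': np.float64(0.067)}
   {'tx': np.float64(-4.39), 'ty': np.float64(-2.33), 'tz': np.float64(0.63), 'wx': np.float64(-0.0), 'wy': np.float64(0.0), 'wz': np.float64(0.067)}
   {'tx': np.float64(-4.53), 'ty': np
[... 311 characters left out ...]
.4), 'tz': np.float64(0.63), 'wx': np.float64(-0.0), 'wy': np.float64(0.0), 'wz': np.float64(0.067)}
   {'tx': np.float64(-4.85), 'ty': np.float64(-1.07), 'tz': np.float64(0.63), 'wx': np.float64(-0.0), 'wy': np.float64(0.0), 'wz': np.float64(0.067)}
   {'tx': np.float64(-4.91), 'ty': np.float64(-0.74), 'tz': np.float64(0.63), 'wx': np.float64(-0.0), 'wy': np.float64(0.0), 'wz': np.float64(0.067)}
   {'tx': np.float64(-4.95), 'ty': np.float64(-0.41), 'tz': np.float64(0.62), 'wx': np.float64(-0.0), 'wy': np.float64(0.0), 'wz': np.float64(0.067)}
   {'tx': np.float64(-4.97), 'ty': np.float64(-0.08), 'tz': np.float64(0.62), 'wx': np.float64(-0.0), 'wy': np.float64(0.0), 'wz': np.float64(0.067)}
```

>>> send_rows(
  series=[
    {"tx": -3.4,"ty": -3.6,"tz": 0.6,"wx": 0,"wy": 0,"wz": 0.067,"jaw": 0},
    {"tx": -3.6,"ty": -3.4,"tz": 0.6,"wx": 0,"wy": 0,"wz": 0.067,"jaw": 0},
    {"tx": -3.8,"ty": -3.2,"tz": 0.6,"wx": 0,"wy": 0,"wz": 0.067,"jaw": 0},
    {"tx": -4.0,"ty": -2.9,"tz": 0.6,"wx": 0,"wy": 0,"wz": 0.067,"jaw": 0},
    {"tx": -4.2,"ty": -2.6,"tz": 0.6,"wx": 0,"wy": 0,"wz": 0.067,"jaw": 0},
  ],
)

```text
t: 0.72
tool_pos: [0.3462, 0.317, 0.2081]
tool_rot: [-1.222, -2.893, 0.008]
contact_force: [-0.0, -0.3, 0.4]
opening: 0.0855
```

```bash
sed -i 's/round(t\[0\],2)/float(round(t[0],2))/;s/dict(tx=\(.*\)))$/X/' h.py; python3 - <<'E'
s=open('h.py').read()
import re
i=s.index("        print('  ',"); j=s.index("\n",i)
s=s[:i]+"        print('  ',*t.round(2).tolist(),'w',*w.round(3).tolist())"+s[j:]
open('h.py','w').write(s)
E
python3 - <<'E'
from h import *
plan([.459,-.060,.16],.2337)
E
```

```text
t 0.72 pos [0.3462 0.317  0.2081] yaw_y 0.771 tiltz [-0.003 -0.004 -1.   ] F [-0.  -0.3  0.4] open 0.0855 q1 0.58 q6 -0.19
q1 move target -0.13 dyaw -0.538 rows 8
   -4.36 -2.27 0.62 w -0.001 0.0 0.067
   -4.5 -1.97 0.61 w -0.001 0.0 0.067
   -4.63 -1.67 0.61 w -0.001 0.0 0.067
   -4.73 -1.35 0.61 w -0.001 0.0 0.067
   -4.81 -1.03 0.61 w -0.001 0.0 0.067
   -4.87 -0.71 0.61 w -0.001 0.0 0.067
   -4.9 -0.38 0.6 w -0.001 0.0 0.067
   -4.92 -0.05 0.6 w -0.001 0.0 0.067
```

Tracking is good.

>>> send_rows(
  series=[
    {"tx": -4.4,"ty": -2.3,"tz": 0.6,"wx": 0,"wy": 0,"wz": 0.067,"jaw": 0},
    {"tx": -4.5,"ty": -2.0,"tz": 0.6,"wx": 0,"wy": 0,"wz": 0.067,"jaw": 0},
    {"tx": -4.6,"ty": -1.7,"tz": 0.6,"wx": 0,"wy": 0,"wz": 0.067,"jaw": 0},
    {"tx": -4.7,"ty": -1.3,"tz": 0.6,"wx": 0,"wy": 0,"wz": 0.067,"jaw": 0},
    {"tx": -4.8,"ty": -1.0,"tz": 0.6,"wx": 0,"wy": 0,"wz": 0.067,"jaw": 0},
  ],
)

```text
t: 1.35
tool_pos: [0.4153, 0.0732, 0.1762]
tool_rot: [-1.701, -2.641, 0.009]
contact_force: [0.6, -0.1, -0.7]
opening: 0.0852
```

>>> send_rows(
  series=[
    {"tx": -4.9,"ty": -0.7,"tz": 0.6,"wx": 0,"wy": 0,"wz": 0.067,"jaw": 0.3},
    {"tx": -4.9,"ty": -0.4,"tz": 0.6,"wx": 0,"wy": 0,"wz": 0.067,"jaw": 0.3},
    {"tx": -4.9,"ty": 0,"tz": 0.6,"wx": 0,"wy": 0,"wz": 0.067,"jaw": 0.3},
  ],
)

```text
t: 1.72
tool_pos: [0.4562, -0.0735, 0.1572]
tool_rot: [1.967, 2.449, -0.008]
contact_force: [0.4, 0.7, 0.2]
opening: 0.06
```

```bash
python3 - <<'E'
from h import *
plan([.459,-.060,.077],.2337)
E
```

```text
t 1.73 pos [ 0.4562 -0.0735  0.1572] yaw_y 0.218 tiltz [-0.003 -0.004 -1.   ] F [0.4 0.7 0.2] open 0.0600 q1 -0.32 q6 -0.53
q1 move target -0.13 dyaw 0.016 rows 2
   0.64 0.3 4.01 w -0.002 0.002 -0.008
   0.63 0.3 4.01 w -0.002 0.002 -0.008
```

>>> send_rows(
  series=[
    {"tx": 1.3,"ty": 0.6,"tz": 2.0,"wx": -0.004,"wy": 0.004,"wz": -0.016,"jaw": 0.4},
    {"tx": 0,"ty": 0,"tz": 3.0,"wx": 0,"wy": 0,"wz": 0,"jaw": 0.4},
    {"tx": 0,"ty": 0,"tz": 2.0,"wx": 0,"wy": 0,"wz": 0,"jaw": 0.4},
  ],
)

```text
t: 2.1
tool_pos: [0.4603, -0.0639, 0.086]
tool_rot: [1.956, 2.456, 0.002]
contact_force: [-0.3, 0.6, -0.1]
opening: 0.051
```

```bash
python3 - <<'E'
from h import *
plan([.459,-.060,.077],.2337)
im=ctrl.get_image("scene"); crop("scene",im,230,130,130,100,6,'pics/s1.png')
E
```

```text
t 2.10 pos [ 0.4603 -0.0639  0.086 ] yaw_y 0.225 tiltz [ 0.002 -0.    -1.   ] F [-0.3  0.6 -0.1] open 0.0510 q1 -0.30 q6 -0.52
q1 move target -0.13 dyaw 0.008 rows 1
   0.41 -0.04 0.9 w 0.002 0.001 -0.008
```

View pics/s1.png

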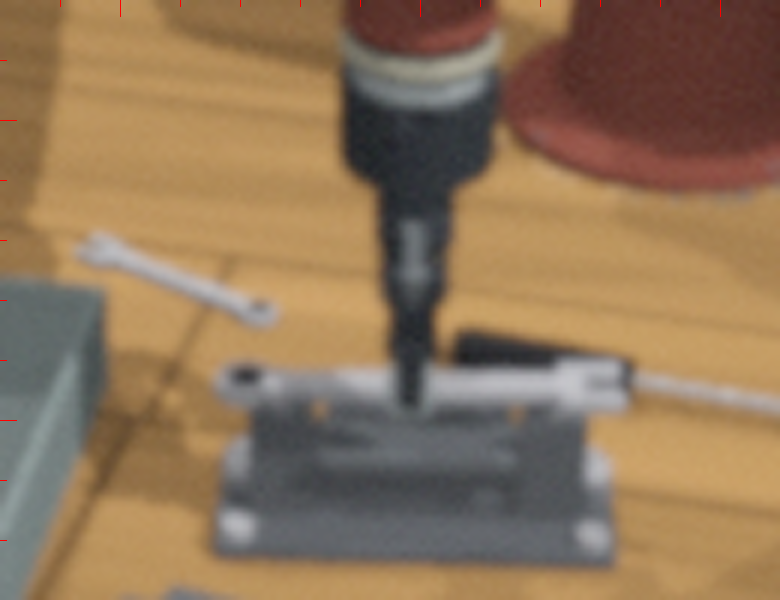

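The fingers straddle the shank just short of its middle (crop x 412; the spanner spans 218–632). I'll lower and close.

>>> send_rows(
  series=[
    {"tx": 0.4,"ty": 0,"tz": 0.9,"wx": 0,"wy": 0,"wz": -0.008,"jaw": 0.4},
    {"tx": 0,"ty": 0,"tz": 0,"wx": 0,"wy": 0,"wz": 0,"jaw": 1},
    {"tx": 0,"ty": 0,"tz": 0,"wx": 0,"wy": 0,"wz": 0,"jaw": 1},
    {"tx": 0,"ty": 0,"tz": 0,"wx": 0,"wy": 0,"wz": 0,"jaw": 1},
    {"tx": 0,"ty": 0,"tz": 0,"wx": 0,"wy": 0,"wz": 0,"jaw": 1},
  ],
  squeeze=60,
)

```text
t: 2.78
tool_pos: [0.4582, -0.059, 0.0754]
tool_rot: [-1.946, -2.466, -0.001]
contact_force: [0.2, -0.2, -1.4]
opening: 0.0145
```

>>> send_rows(
  series=[
    {"tx": 0,"ty": 0,"tz": -3,"wx": 0,"wy": 0,"wz": 0,"jaw": 1},
    {"tx": 0,"ty": 0,"tz": -4,"wx": 0,"wy": 0,"wz": 0,"jaw": 1},
    {"tx": 0,"ty": 0,"tz": 0,"wx": 0,"wy": 0,"wz": 0,"jaw": 1},
  ],
)

```text
t: 3.15
tool_pos: [0.4574, -0.0589, 0.1461]
tool_rot: [-1.945, -2.464, 0.001]
contact_force: [0.0, 0.8, -1.5]
opening: 0.0144
```

```bash
python3 - <<'E'
from h import *
# spanner y-axis relative: tool y along spanner x -> want tool y along tray y: yaw = .1003+pi/2 
plan([.5085,.3255,.12],.1003+np.pi/2)
im=ctrl.get_image("scene"); crop("scene",im,230,110,130,100,6,'pics/s2.png')
im=ctrl.get_image("top"); crop("top",im,215,205,100,70,8,'pics/s2t.png')
E
```

```text
t 3.15 pos [ 0.4574 -0.0589  0.1461] yaw_y 0.235 tiltz [-0.002  0.001 -1.   ] F [ 0.   0.8 -1.5] open 0.0144 q1 -0.29 q6 -0.52
q1 move target 0.57 dyaw 1.437 rows 9
   4.02 1.55 0.29 w -0.0 -0.0 -0.16
   3.72 2.17 0.29 w -0.0 -0.0 -0.16
   3.33 2.73 0.29 w -0.0 -0.0 -0.16
   2.86 3.22 0.29 w -0.0 -0.0 -0.16
   2.31 3.64 0.29 w -0.0 -0.0 -0.16
   1.7 3.96 0.29 w -0.0 -0.0 -0.16
   1.05 4.18 0.29 w -0.0 -0.0 -0.16
   0.37 4.29 0.29 w -0.0 -0.0 -0.16
   -0.31 4.3 0.29 w -0.0 -0.0 -0.16
```

View pics/s2.png

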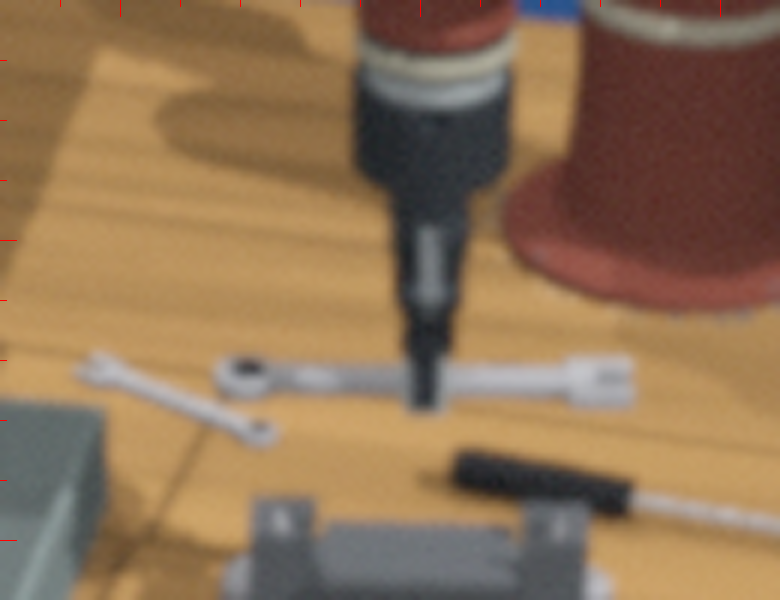

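View pics/s2t.png

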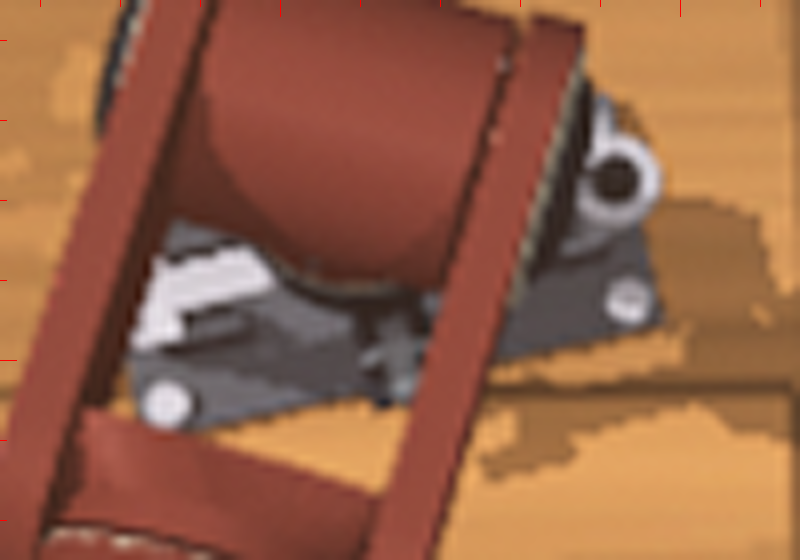

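The spanner is gripped at its centre and lifted level. I'll move it over the tray, turning it along the tray's length.

>>> send_rows(
  series=[
    {"tx": 4.0,"ty": 1.5,"tz": 0,"wx": 0,"wy": 0,"wz": -0.16,"jaw": 1},
    {"tx": 3.7,"ty": 2.2,"tz": 0,"wx": 0,"wy": 0,"wz": -0.16,"jaw": 1},
    {"tx": 3.3,"ty": 2.7,"tz": 0,"wx": 0,"wy": 0,"wz": -0.16,"jaw": 1},
    {"tx": 2.9,"ty": 3.2,"tz": 0,"wx": 0,"wy": 0,"wz": -0.16,"jaw": 1},
    {"tx": 2.3,"ty": 3.6,"tz": 0,"wx": 0,"wy": 0,"wz": -0.16,"jaw": 1},
  ],
)

```text
t: 3.88
tool_pos: [0.475, 0.158, 0.1309]
tool_rot: [-0.797, -3.012, 0.006]
contact_force: [-0.0, 0.1, -0.8]
opening: 0.0146
```

>>> send_rows(
  series=[
    {"tx": 1.7,"ty": 4.0,"tz": 0,"wx": 0,"wy": 0,"wz": -0.16,"jaw": 1},
    {"tx": 1.0,"ty": 4.2,"tz": 0,"wx": 0,"wy": 0,"wz": -0.16,"jaw": 1},
    {"tx": 0.4,"ty": 4.0,"tz": 0,"wx": 0,"wy": 0,"wz": -0.16,"jaw": 1},
    {"tx": 0,"ty": 0,"tz": 0,"wx": 0,"wy": 0,"wz": 0,"jaw": 1},
  ],
)

```text
t: 4.38
tool_pos: [0.4829, 0.2887, 0.1201]
tool_rot: [-0.027, -3.1, 0.005]
contact_force: [0.4, 0.0, -2.2]
opening: 0.0144
```

```bash
python3 - <<'E'
from h import *
plan([.5085,.3255,.07],.1003+np.pi/2)
E
```

```text
t 4.38 pos [0.4829 0.2887 0.1201] yaw_y 1.554 tiltz [-0.041 -0.003 -0.999] F [ 0.4  0.  -2.2] open 0.0144 q1 0.40 q6 -1.16
q1 move target 0.57 dyaw 0.117 rows 2
   -1.35 1.87 2.44 w -0.001 -0.021 -0.059
   -1.41 1.79 2.47 w -0.001 -0.021 -0.059
```

>>> send_rows(
  series=[
    {"tx": -1.4,"ty": 1.9,"tz": 2.4,"wx": 0,"wy": -0.021,"wz": -0.06,"jaw": 1},
    {"tx": -1.4,"ty": 1.8,"tz": 2.5,"wx": 0,"wy": -0.021,"wz": -0.06,"jaw": 1},
    {"tx": 0,"ty": 0,"tz": 0,"wx": 0,"wy": 0,"wz": 0,"jaw": 1},
  ],
)

```text
t: 4.75
tool_pos: [0.5063, 0.3235, 0.063]
tool_rot: [0.161, -3.131, 0.009]
contact_force: [-0.8, 0.1, -1.4]
opening: 0.0145
```

```bash
python3 - <<'E'
from h import *
plan([.5085,.3255,.022],.1003+np.pi/2)
im=ctrl.get_image("scene"); crop("scene",im,360,150,130,130,6,'pics/s3.png')
E
```

```text
t 4.75 pos [0.5063 0.3235 0.063 ] yaw_y 1.674 tiltz [-0.006 -0.006 -1.   ] F [-0.8  0.1 -1.4] open 0.0145 q1 0.45 q6 -1.23
q1 move target 0.57 dyaw -0.002 rows 1
   -0.27 0.2 4.1 w -0.006 -0.007 0.002
```

View pics/s3.png

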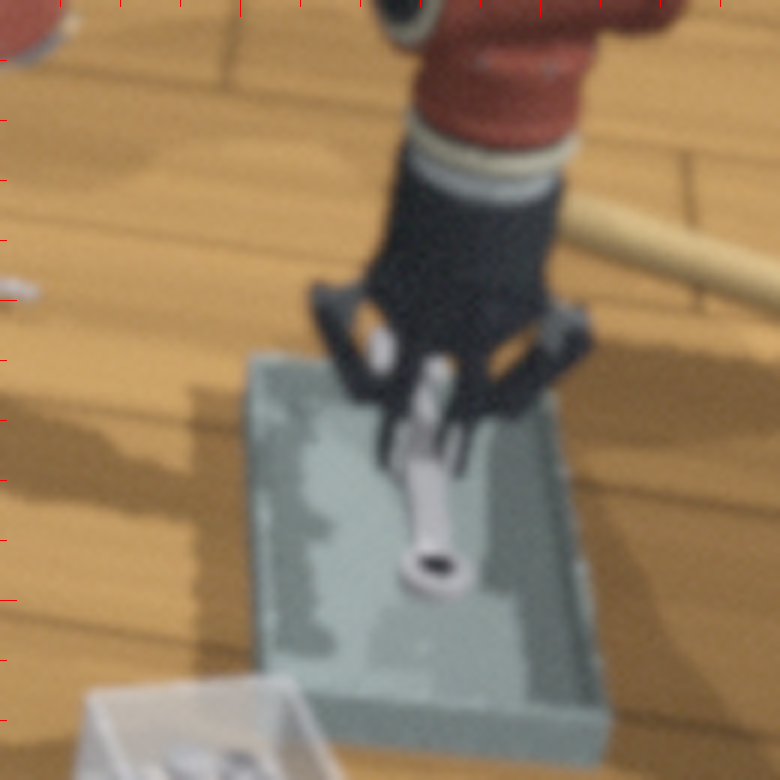

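The spanner lies along the tray, roughly central. Lowering and releasing.

>>> send_rows(
  series=[
    {"tx": -0.3,"ty": 0.2,"tz": 2.0,"wx": 0,"wy": 0,"wz": 0,"jaw": 1},
    {"tx": 0,"ty": 0,"tz": 1.5,"wx": 0,"wy": 0,"wz": 0,"jaw": 1},
    {"tx": 0,"ty": 0,"tz": 0.4,"wx": 0,"wy": 0,"wz": 0,"jaw": 1},
    {"tx": 0,"ty": 0,"tz": 0,"wx": 0,"wy": 0,"wz": 0,"jaw": 0.6},
    {"tx": 0,"ty": 0,"tz": 0,"wx": 0,"wy": 0,"wz": 0,"jaw": 0.6},
  ],
)

```text
t: 5.42
tool_pos: [0.5105, 0.3237, 0.0246]
tool_rot: [0.154, -3.135, 0.008]
contact_force: [-0.5, 0.2, -0.4]
opening: 0.034
```

>>> send_rows(
  series=[
    {"tx": 0,"ty": 0,"tz": 0,"wx": 0,"wy": 0,"wz": 0,"jaw": 0.5},
    {"tx": 0,"ty": 0,"tz": -3,"wx": 0,"wy": 0,"wz": 0,"jaw": 0.5},
    {"tx": 0,"ty": 0,"tz": -5,"wx": 0,"wy": 0,"wz": 0,"jaw": 0.5},
    {"tx": 0,"ty": 0,"tz": -3,"wx": 0,"wy": 0,"wz": 0,"jaw": 0.2},
  ],
)

```text
t: 5.92
tool_pos: [0.5101, 0.324, 0.1369]
tool_rot: [0.154, -3.133, 0.009]
contact_force: [0.2, 0.5, -0.1]
opening: 0.0596
```

```bash
python3 - <<'E'
from h import *
plan([.462,-.058,.14],.2147)
im=ctrl.get_image("scene"); crop("scene",im,360,150,130,130,6,'pics/s4.png')
im=ctrl.get_image("top"); crop("top",im,215,200,100,70,8,'pics/s4t.png')
E
```

```text
t 5.92 pos [0.5101 0.324  0.1369] yaw_y 1.669 tiltz [-0.005 -0.006 -1.   ] F [ 0.2  0.5 -0.1] open 0.0596 q1 0.44 q6 -1.22
q1 move target -0.12 dyaw -1.454 rows 9
   0.95 -4.17 -0.01 w -0.001 -0.0 0.162
   0.26 -4.27 -0.01 w -0.001 -0.0 0.162
   -0.43 -4.26 -0.01 w -0.001 -0.0 0.162
   -1.11 -4.13 -0.02 w -0.001 -0.0 0.162
   -1.76 -3.9 -0.02 w -0.001 -0.0 0.162
   -2.36 -3.57 -0.03 w -0.001 -0.0 0.162
   -2.9 -3.14 -0.03 w -0.001 -0.0 0.162
   -3.37 -2.63 -0.03 w -0.001 -0.0 0.162
   -3.75 -2.06 -0.03 w -0.001 -0.0 0.162
```

View pics/s4.png

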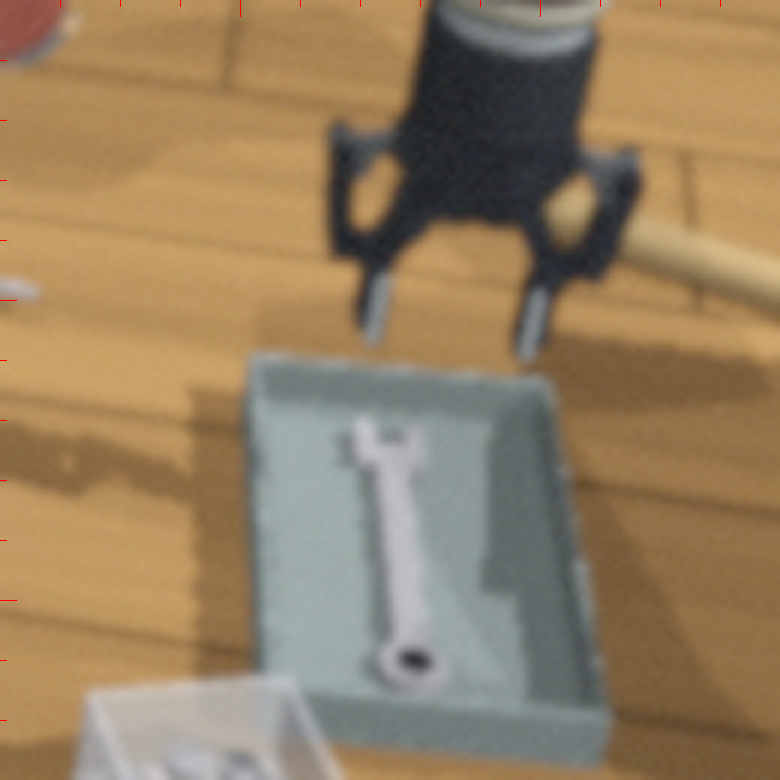

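View pics/s4t.png

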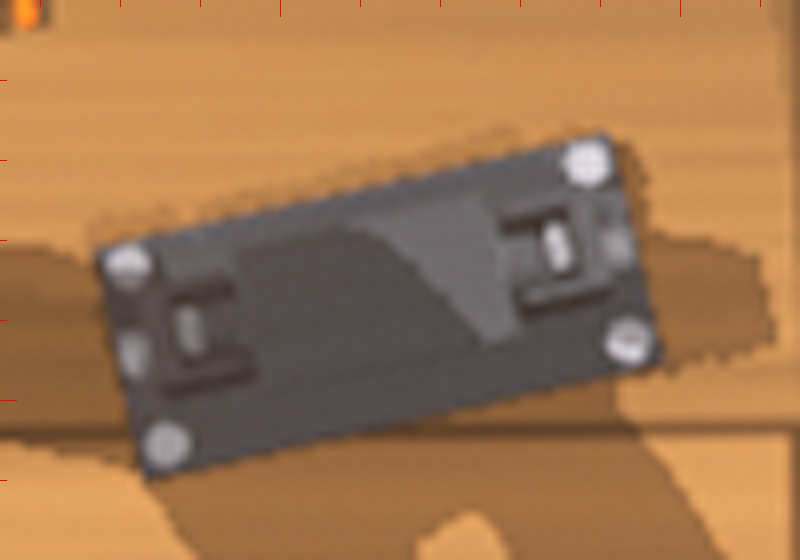

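Spanner is flat in the tray (crop, jaw 390,440 and ring 415,660). The bracket is now clear in the top view, with clips at crop (188,328) and (557,245). I'll refine the seat from them.

```bash
python3 - <<'E'
from h import *
for z in(.065,):
  a=back("top",(215+188/8-.44,200+328/8-.44),z);b=back("top",(215+557/8-.44,200+245/8-.44),z)
  print((a+b)/2,np.linalg.norm(a-b),np.arctan2(-(a-b)[0],(a-b)[1]))
# symmetrical four bolts
l=[(128,263),(587,163),(630,340),(167,443)]
P=[back("top",(215+u/8-.44,200+v/8-.44),.014) for u,v in l]; print(np.mean(P,0),(P[0]-P[1]).round(4),(P[3]-P[2]).round(4))
for d in((P[0]-P[1]),(P[3]-P[2])): print(np.arctan2(-d[0],d[1]))
E
```

```text
[ 0.46336597 -0.05744493  0.065     ] 0.13606968033829303 0.21410055562539815
[ 0.46351188 -0.05822245  0.014     ] [-0.0363  0.172   0.    ] [-0.0369  0.1724  0.    ]
0.20795911692734745
0.21077507663355588
```

>>> send_rows(
  series=[
    {"tx": 0.9,"ty": -4.2,"tz": 0,"wx": 0,"wy": 0,"wz": 0.16,"jaw": 0},
    {"tx": 0.3,"ty": -4.3,"tz": 0,"wx": 0,"wy": 0,"wz": 0.16,"jaw": 0},
    {"tx": -0.4,"ty": -4.3,"tz": 0,"wx": 0,"wy": 0,"wz": 0.16,"jaw": 0},
    {"tx": -1.1,"ty": -4.1,"tz": 0,"wx": 0,"wy": 0,"wz": 0.16,"jaw": 0},
    {"tx": -1.8,"ty": -3.9,"tz": 0,"wx": 0,"wy": 0,"wz": 0.16,"jaw": 0},
  ],
)

```text
t: 6.65
tool_pos: [0.4825, 0.1087, 0.1374]
tool_rot: [1.109, 2.938, -0.005]
contact_force: [0.8, -0.6, 0.0]
opening: 0.0855
```

>>> send_rows(
  series=[
    {"tx": -2.4,"ty": -3.6,"tz": 0,"wx": 0,"wy": 0,"wz": 0.16,"jaw": 0},
    {"tx": -2.9,"ty": -3.1,"tz": 0,"wx": 0,"wy": 0,"wz": 0.16,"jaw": 0},
    {"tx": -3.4,"ty": -2.6,"tz": 0,"wx": 0,"wy": 0,"wz": 0.16,"jaw": 0},
    {"tx": 0,"ty": 0,"tz": 0,"wx": 0,"wy": 0,"wz": 0,"jaw": 0},
  ],
)

```text
t: 7.15
tool_pos: [0.4623, -0.0244, 0.1347]
tool_rot: [1.802, 2.573, -0.007]
contact_force: [0.4, 0.1, 0.3]
opening: 0.0855
```

```bash
python3 - <<'E'
from h import *
plan([.462,-.058,.11],.2147)
E
```

```text
t 7.15 pos [ 0.4623 -0.0244  0.1347] yaw_y 0.349 tiltz [-0.002 -0.004 -1.   ] F [0.4 0.1 0.3] open 0.0855 q1 -0.21 q6 -0.56
q1 move target -0.12 dyaw -0.134 rows 1
   -3.14 -1.17 2.48 w -0.003 0.003 0.134
```

>>> send_rows(
  series=[
    {"tx": -3.2,"ty": -1.1,"tz": 2.0,"wx": -0.003,"wy": 0.003,"wz": 0.137,"jaw": 0},
    {"tx": 0,"ty": 0,"tz": 0,"wx": 0,"wy": 0,"wz": 0,"jaw": 0},
  ],
)

```text
t: 7.4
tool_pos: [0.4627, -0.0578, 0.1135]
tool_rot: [-1.974, -2.442, -0.001]
contact_force: [0.4, 0.7, -0.6]
opening: 0.0852
```

```bash
python3 - <<'E'
from h import *
plan([.463,-.058,.075],.212)
im=ctrl.get_image("scene"); crop("scene",im,230,130,130,100,6,'pics/p1.png')
E
```

```text
t 7.40 pos [ 0.4627 -0.0578  0.1135] yaw_y 0.211 tiltz [-0.001  0.001 -1.   ] F [ 0.4  0.7 -0.6] open 0.0852 q1 -0.28 q6 -0.50
q1 move target -0.12 dyaw 0.001 rows 1
   -0.03 0.03 3.85 w -0.0 -0.001 -0.001
```

View pics/p1.png

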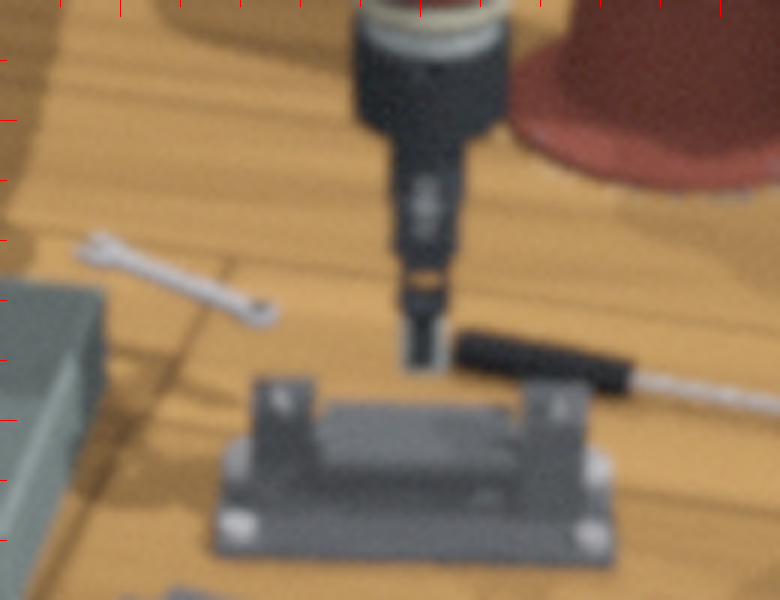

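>>> send_rows(
  series=[
    {"tx": 0,"ty": 0,"tz": 3.8,"wx": 0,"wy": 0,"wz": 0,"jaw": 0},
    {"tx": 0,"ty": 0,"tz": 2.2,"wx": 0,"wy": 0,"wz": 0,"jaw": 0},
    {"tx": 0,"ty": 0,"tz": 1.2,"wx": 0,"wy": 0,"wz": 0,"jaw": 0},
    {"tx": 0,"ty": 0,"tz": 0,"wx": 0,"wy": 0,"wz": 0,"jaw": 0.2},
  ],
  squeeze=30,
)

```text
t: 7.95
tool_pos: [0.4663, -0.053, 0.043]
tool_rot: [1.958, 2.452, 0.008]
contact_force: [0.4, 0.1, -0.5]
opening: 0.0698
```

```bash
python3 - <<'E'
from h import *
plan([.463,-.058,.039],.212)
E
```

```text
t 7.95 pos [ 0.4663 -0.053   0.043 ] yaw_y 0.223 tiltz [ 0.006  0.002 -1.   ] F [ 0.4  0.1 -0.5] open 0.0698 q1 -0.27 q6 -0.50
q1 move target -0.12 dyaw -0.011 rows 1
   -0.42 -0.44 0.4 w 0.007 -0.0 0.011
```

>>> send_rows(
  series=[
    {"tx": -0.4,"ty": -0.4,"tz": 0.4,"wx": 0.007,"wy": 0,"wz": 0.011,"jaw": 0.2},
    {"tx": 0,"ty": 0,"tz": 0,"wx": 0,"wy": 0,"wz": 0,"jaw": 0.2},
  ],
)

```text
t: 8.2
tool_pos: [0.4645, -0.0578, 0.0404]
tool_rot: [1.972, 2.444, 0.001]
contact_force: [0.2, -0.0, -0.0]
opening: 0.0682
```

```bash
python3 - <<'E'
from h import *
plan([.463,-.058,.039],.212)
E
```

```text
t 8.20 pos [ 0.4645 -0.0578  0.0404] yaw_y 0.213 tiltz [ 0.002 -0.001 -1.   ] F [ 0.2 -0.  -0. ] open 0.0682 q1 -0.28 q6 -0.50
q1 move target -0.12 dyaw -0.001 rows 1
   0.02 -0.15 0.14 w 0.002 0.001 0.001
```

>>> send_rows(
  series=[
    {"tx": 0,"ty": -0.15,"tz": 0.15,"wx": 0,"wy": 0,"wz": 0,"jaw": 1},
    {"tx": 0,"ty": 0,"tz": 0,"wx": 0,"wy": 0,"wz": 0,"jaw": 1},
    {"tx": 0,"ty": 0,"tz": 0,"wx": 0,"wy": 0,"wz": 0,"jaw": 1},
    {"tx": 0,"ty": 0,"tz": 0,"wx": 0,"wy": 0,"wz": 0,"jaw": 1},
  ],
  squeeze=40,
)

```text
t: 8.7
tool_pos: [0.4638, -0.0584, 0.0402]
tool_rot: [1.971, 2.442, 0.003]
contact_force: [0.7, 0.8, -1.0]
opening: 0.0531
```

```bash
python3 - <<'E'
from h import *
o,M=st(); print('F tool',(M.T@o['contact_force']).round(1))
E
```

```text
t 8.70 pos [ 0.4638 -0.0584  0.0402] yaw_y 0.213 tiltz [ 0.004 -0.001 -1.   ] F [ 0.7  0.8 -1. ] open 0.0531 q1 -0.29 q6 -0.50
F tool [0.6 0.8 1. ]
```

Gripped at about 54 mm with almost no side force, which gives a seat reference: TCP (0.4638, -0.0584, 0.0402), yaw 0.213. Pulling up.

>>> send_rows(
  series=[
    {"tx": 0,"ty": 0,"tz": 0,"wx": 0,"wy": 0,"wz": 0,"jaw": 1},
    {"tx": 0,"ty": 0,"tz": -1,"wx": 0,"wy": 0,"wz": 0,"jaw": 1},
    {"tx": 0,"ty": 0,"tz": -1.5,"wx": 0,"wy": 0,"wz": 0,"jaw": 1},
    {"tx": 0,"ty": 0,"tz": -2,"wx": 0,"wy": 0,"wz": 0,"jaw": 1},
    {"tx": 0,"ty": 0,"tz": -4,"wx": 0,"wy": 0,"wz": 0,"jaw": 1},
  ],
  squeeze=80,
)

```text
t: 9.32
tool_pos: [0.4599, -0.0577, 0.125]
tool_rot: [-1.97, -2.441, 0.004]
contact_force: [-0.1, -1.3, -2.3]
opening: 0.0514
```

>>> send_rows(
  series=[
    {"tx": 0,"ty": 0,"tz": -4,"wx": 0,"wy": 0,"wz": 0,"jaw": 1},
    {"tx": 0,"ty": 0,"tz": 0,"wx": 0,"wy": 0,"wz": 0,"jaw": 1},
  ],
)

```text
t: 9.57
tool_pos: [0.4627, -0.0586, 0.1726]
tool_rot: [1.97, 2.441, 0.002]
contact_force: [-0.1, 0.4, -2.2]
opening: 0.0518
```

```bash
python3 - <<'E'
from h import *
plan([.503,-.319,.16],.081)
im=ctrl.get_image("scene"); crop("scene",im,230,110,130,120,6,'pics/p2.png')
E
```

```text
t 9.57 pos [ 0.4627 -0.0586  0.1726] yaw_y 0.213 tiltz [ 0.005 -0.002 -1.   ] F [-0.1  0.4 -2.2] open 0.0518 q1 -0.29 q6 -0.50
q1 move target -0.57 dyaw -0.132 rows 6
   -4.38 -0.26 0.22 w 0.001 0.0 0.022
   -4.39 -0.16 0.22 w 0.001 0.0 0.022
   -4.39 -0.07 0.22 w 0.001 0.0 0.022
   -4.39 0.03 0.22 w 0.001 0.0 0.022
   -4.39 0.13 0.21 w 0.001 0.0 0.022
   -4.39 0.22 0.21 w 0.001 0.0 0.022
```

View pics/p2.png

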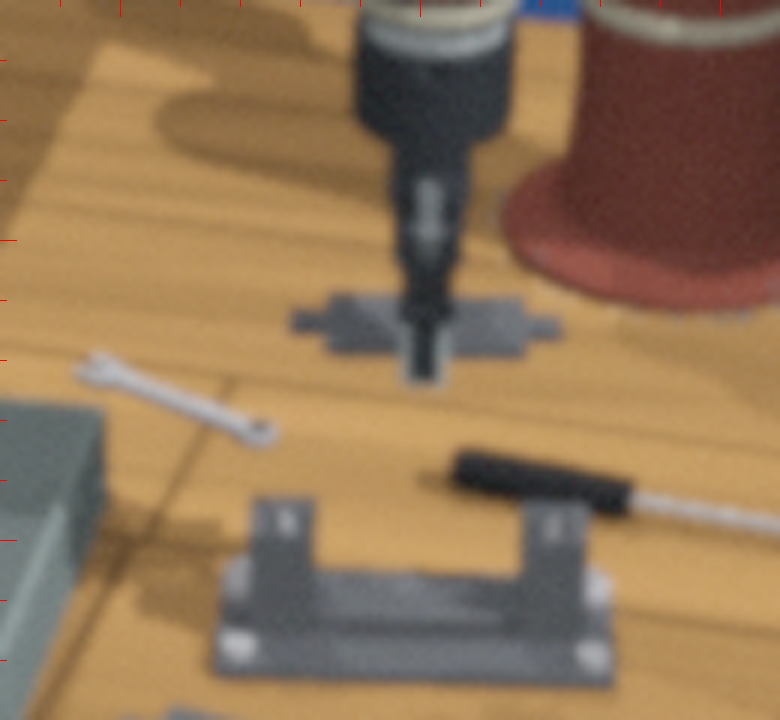

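The worn pad is out and level (ears at crop 290 and 562, fingers at 424, so well centred). Moving to the bin.

>>> send_rows(
  series=[
    {"tx": -4.4,"ty": -0.3,"tz": 0,"wx": 0,"wy": 0,"wz": 0.022,"jaw": 1},
    {"tx": -4.4,"ty": -0.2,"tz": 0,"wx": 0,"wy": 0,"wz": 0.022,"jaw": 1},
    {"tx": -4.4,"ty": -0.1,"tz": 0,"wx": 0,"wy": 0,"wz": 0.022,"jaw": 1},
    {"tx": -4.4,"ty": 0,"tz": 0,"wx": 0,"wy": 0,"wz": 0.022,"jaw": 1},
    {"tx": -4.4,"ty": 0.1,"tz": 0,"wx": 0,"wy": 0,"wz": 0.022,"jaw": 1},
  ],
)

```text
t: 10.25
tool_pos: [0.4896, -0.2768, 0.1606]
tool_rot: [-2.094, -2.325, 0.002]
contact_force: [1.0, 0.4, -2.0]
opening: 0.0522
```

>>> send_rows(
  series=[
    {"tx": -3.0,"ty": 0.2,"tz": 0,"wx": 0,"wy": 0,"wz": 0.022,"jaw": 1},
    {"tx": 0,"ty": 0,"tz": 0,"wx": 0,"wy": 0,"wz": 0,"jaw": 1},
  ],
)

```text
t: 10.5
tool_pos: [0.4927, -0.3087, 0.1558]
tool_rot: [-2.12, -2.292, 0.003]
contact_force: [-0.6, 0.3, -2.2]
opening: 0.0519
```

```bash
python3 - <<'E'
from h import *
plan([.503,-.319,.09],.081)
E
```

```text
t 10.50 pos [ 0.4927 -0.3087  0.1558] yaw_y 0.078 tiltz [-0.016  0.012 -1.   ] F [-0.6  0.3 -2.2] open 0.0519 q1 -0.69 q6 -0.76
q1 move target -0.57 dyaw 0.003 rows 2
   -0.6 0.52 3.27 w -0.007 -0.007 -0.002
   -0.58 0.5 3.28 w -0.007 -0.007 -0.002
```

>>> send_rows(
  series=[
    {"tx": -0.6,"ty": 0.5,"tz": 3.3,"wx": -0.01,"wy": -0.01,"wz": 0,"jaw": 1},
    {"tx": -0.6,"ty": 0.5,"tz": 3.0,"wx": -0.007,"wy": -0.007,"wz": 0,"jaw": 1},
    {"tx": 0,"ty": 0,"tz": 0,"wx": 0,"wy": 0,"wz": 0,"jaw": 1},
  ],
)

```text
t: 10.88
tool_pos: [0.5008, -0.3159, 0.0872]
tool_rot: [-2.13, -2.305, 0.001]
contact_force: [0.7, -0.7, -2.1]
opening: 0.0524
```

```bash
python3 - <<'E'
from h import *
plan([.503,-.319,.03],.081)
im=ctrl.get_image("scene"); crop("scene",im,150,110,130,130,6,'pics/q1.png')
E
```

```text
t 10.88 pos [ 0.5008 -0.3159  0.0872] yaw_y 0.079 tiltz [-0.003  0.002 -1.   ] F [ 0.7 -0.7 -2.1] open 0.0524 q1 -0.69 q6 -0.77
q1 move target -0.57 dyaw 0.002 rows 2
   -0.17 0.11 2.86 w -0.001 -0.001 -0.001
   -0.17 0.1 2.86 w -0.001 -0.001 -0.001
```

View pics/q1.png

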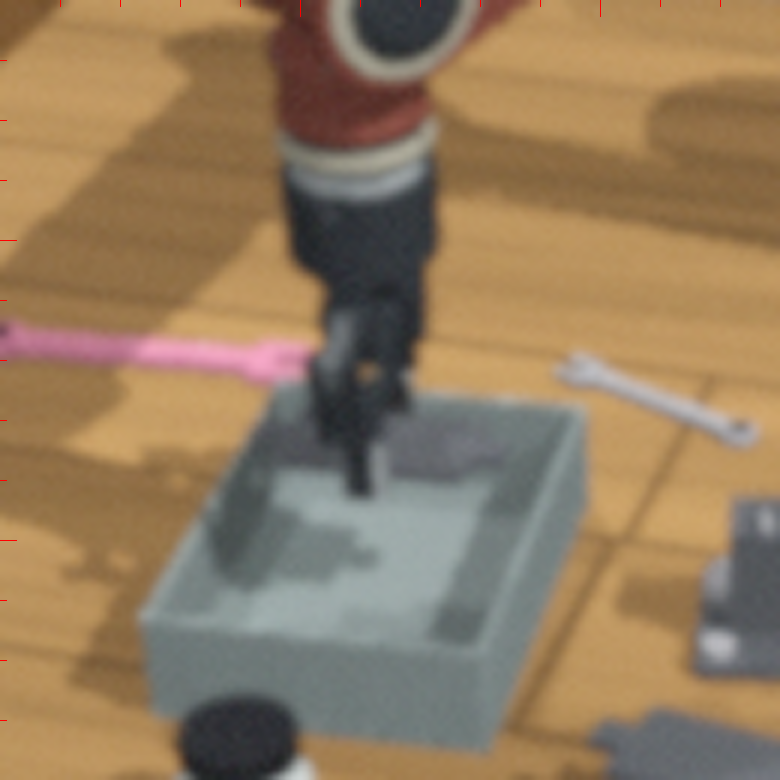

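The pad is inside the bin's walls in plan. Lowering and releasing.

>>> send_rows(
  series=[
    {"tx": -0.2,"ty": 0.1,"tz": 2.8,"wx": 0,"wy": 0,"wz": 0,"jaw": 1},
    {"tx": -0.2,"ty": 0.1,"tz": 2.4,"wx": 0,"wy": 0,"wz": 0,"jaw": 1},
    {"tx": 0,"ty": 0,"tz": 0.5,"wx": 0,"wy": 0,"wz": 0,"jaw": 1},
    {"tx": 0,"ty": 0,"tz": 0,"wx": 0,"wy": 0,"wz": 0,"jaw": 0.2},
    {"tx": 0,"ty": 0,"tz": 0,"wx": 0,"wy": 0,"wz": 0,"jaw": 0},
  ],
)

```text
t: 11.55
tool_pos: [0.5081, -0.3211, 0.0396]
tool_rot: [2.121, 2.303, 0.001]
contact_force: [0.4, 0.0, -0.1]
opening: 0.084
```

>>> send_rows(
  series=[
    {"tx": 0,"ty": 0,"tz": 0,"wx": 0,"wy": 0,"wz": 0,"jaw": 0},
    {"tx": 0,"ty": 0,"tz": -3,"wx": 0,"wy": 0,"wz": 0,"jaw": 0},
    {"tx": 0,"ty": 0,"tz": -5,"wx": 0,"wy": 0,"wz": 0,"jaw": 0},
    {"tx": 0,"ty": 0,"tz": -5,"wx": 0,"wy": 0,"wz": 0,"jaw": 0},
  ],
)

```text
t: 12.05
tool_pos: [0.5057, -0.3191, 0.1715]
tool_rot: [2.125, 2.306, 0.001]
contact_force: [-0.1, -0.6, 0.7]
opening: 0.0854
```

```bash
python3 - <<'E'
from h import *
plan([.6526,-.0959,.16],-.155)
im=ctrl.get_image("scene"); crop("scene",im,150,110,130,130,6,'pics/q2.png')
im=ctrl.get_image("top"); crop("top",im,240,150,70,50,8,'pics/n3.png')
E
```

```text
t 12.05 pos [ 0.5057 -0.3191  0.1715] yaw_y 0.082 tiltz [ 0.005 -0.004 -1.   ] F [-0.1 -0.6  0.7] open 0.0854 q1 -0.69 q6 -0.77
q1 move target -0.15 dyaw -0.237 rows 5
   4.21 3.29 0.23 w 0.001 0.001 0.047
   4.36 3.09 0.23 w 0.001 0.001 0.047
   4.5 2.88 0.23 w 0.001 0.001 0.047
   4.63 2.66 0.23 w 0.001 0.001 0.047
   4.75 2.44 0.23 w 0.001 0.001 0.047
```

View pics/q2.png

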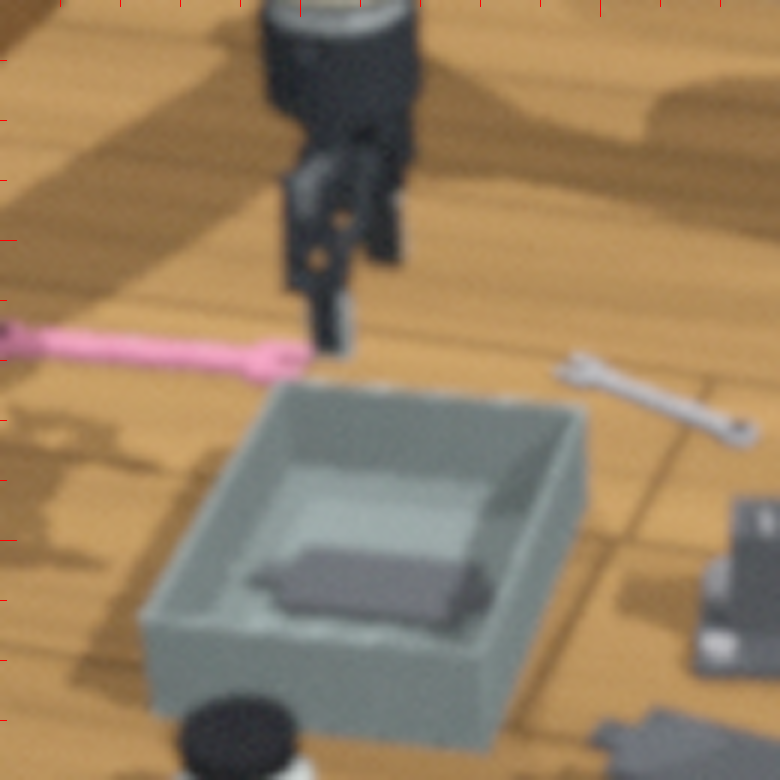

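View pics/n3.png

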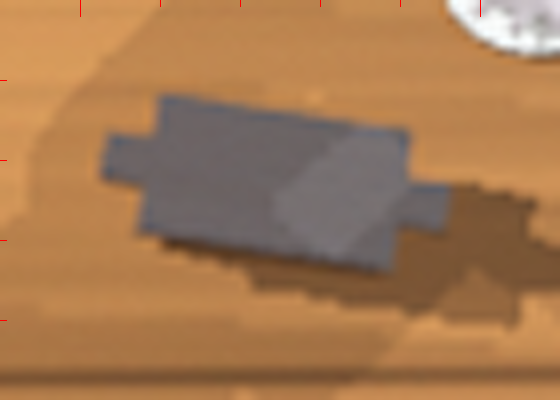

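Worn pad lies flat in the bin (crop 380,585); the new pad is unmoved. Moving over the new pad.

>>> send_rows(
  series=[
    {"tx": 4.2,"ty": 3.3,"tz": 0,"wx": 0,"wy": 0,"wz": 0.047,"jaw": 0},
    {"tx": 4.4,"ty": 3.1,"tz": 0,"wx": 0,"wy": 0,"wz": 0.047,"jaw": 0},
    {"tx": 4.5,"ty": 2.9,"tz": 0,"wx": 0,"wy": 0,"wz": 0.047,"jaw": 0},
    {"tx": 4.6,"ty": 2.7,"tz": 0,"wx": 0,"wy": 0,"wz": 0.047,"jaw": 0},
    {"tx": 4.0,"ty": 2.0,"tz": 0,"wx": 0,"wy": 0,"wz": 0.047,"jaw": 0},
  ],
)

```text
t: 12.78
tool_pos: [0.6568, -0.1045, 0.1825]
tool_rot: [2.378, 2.008, 0.01]
contact_force: [0.9, 0.7, 0.7]
opening: 0.0856
```

>>> send_rows(
  series=[
    {"tx": 0,"ty": 0,"tz": 0,"wx": 0,"wy": 0,"wz": 0,"jaw": 0},
  ],
)

```text
t: 12.9
tool_pos: [0.6579, -0.1018, 0.1825]
tool_rot: [2.374, 2.013, 0.011]
contact_force: [-0.4, 0.0, -0.0]
opening: 0.0854
```

```bash
python3 - <<'E'
from h import *
plan([.6526,-.0959,.10],-.155)
E
```

```text
t 12.90 pos [ 0.6579 -0.1018  0.1825] yaw_y -0.164 tiltz [ 0.024 -0.017 -1.   ] F [-0.4  0.  -0. ] open 0.0854 q1 -0.26 q6 -0.09
q1 move target -0.15 dyaw 0.009 rows 2
   0.3 -0.42 4.11 w 0.013 0.007 -0.005
   0.28 -0.36 4.12 w 0.013 0.007 -0.005
```

>>> send_rows(
  series=[
    {"tx": 0.3,"ty": -0.4,"tz": 4.1,"wx": 0.02,"wy": 0.012,"wz": -0.005,"jaw": 0},
    {"tx": 0.3,"ty": -0.4,"tz": 3.5,"wx": 0.01,"wy": 0.005,"wz": -0.005,"jaw": 0},
    {"tx": 0,"ty": 0,"tz": 0,"wx": 0,"wy": 0,"wz": 0,"jaw": 0},
  ],
)

```text
t: 13.28
tool_pos: [0.6522, -0.0969, 0.1061]
tool_rot: [-2.383, -2.043, -0.001]
contact_force: [0.1, -0.7, 0.2]
opening: 0.0854
```

```bash
python3 - <<'E'
from h import *
plan([.6526,-.0959,.075],-.155)
im=ctrl.get_image("scene"); crop("scene",im,210,180,130,100,6,'pics/m1.png')
E
```

```text
t 13.28 pos [ 0.6522 -0.0969  0.1061] yaw_y -0.153 tiltz [-0.001  0.003 -1.   ] F [ 0.1 -0.7  0.2] open 0.0854 q1 -0.26 q6 -0.11
q1 move target -0.15 dyaw -0.002 rows 1
   0.1 0.03 3.11 w -0.002 -0.003 0.002
```

View pics/m1.png

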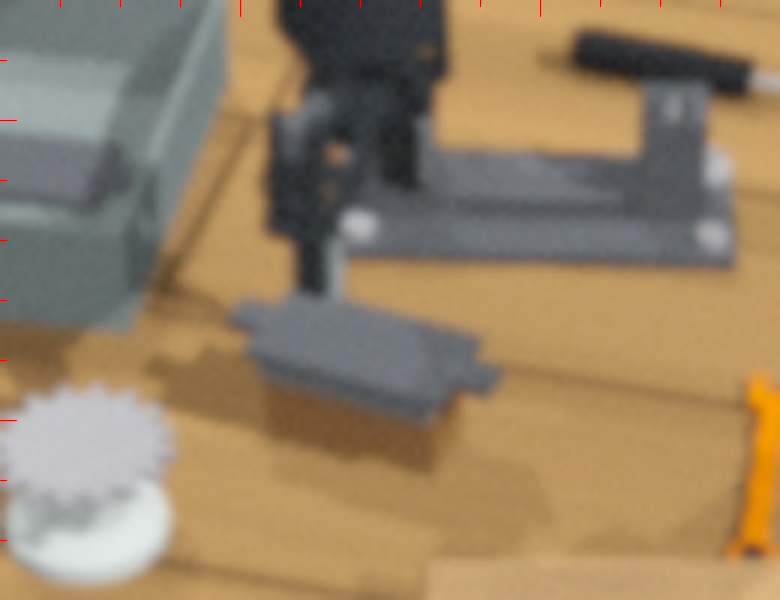

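Fingers are lined up over the plate. Descending in stages with corrections.

>>> send_rows(
  series=[
    {"tx": 0.1,"ty": 0,"tz": 2.4,"wx": 0,"wy": 0,"wz": 0,"jaw": 0},
    {"tx": 0,"ty": 0,"tz": 0,"wx": 0,"wy": 0,"wz": 0,"jaw": 0},
  ],
)

```text
t: 13.58
tool_pos: [0.656, -0.0984, 0.0888]
tool_rot: [2.382, 2.039, 0.01]
contact_force: [-0.2, 0.4, 0.3]
opening: 0.0853
```

```bash
python3 - <<'E'
from h import *
plan([.6526,-.0959,.042],-.155,rows=2)
E
```

```text
t 13.57 pos [ 0.656  -0.0984  0.0888] yaw_y -0.155 tiltz [ 0.009 -0.    -1.   ] F [-0.2  0.4  0.3] open 0.0853 q1 -0.26 q6 -0.11
q1 move target -0.15 dyaw -0.000 rows 2
   0.09 -0.21 2.34 w 0.004 -0.0 0.0
   0.1 -0.2 2.34 w 0.004 -0.0 0.0
```

>>> send_rows(
  series=[
    {"tx": 0.2,"ty": -0.3,"tz": 2.3,"wx": 0.004,"wy": 0,"wz": 0,"jaw": 0},
    {"tx": 0.2,"ty": -0.3,"tz": 2.0,"wx": 0.004,"wy": 0,"wz": 0,"jaw": 0},
    {"tx": 0,"ty": 0,"tz": 0,"wx": 0,"wy": 0,"wz": 0,"jaw": 0},
  ],
)

```text
t: 13.95
tool_pos: [0.653, -0.0944, 0.0474]
tool_rot: [2.383, 2.039, 0.007]
contact_force: [-0.2, -0.8, -0.1]
opening: 0.0856
```

```bash
python3 - <<'E'
from h import *
plan([.6526,-.0959,.042],-.155,rows=1)
E
```

```text
t 13.95 pos [ 0.653  -0.0944  0.0474] yaw_y -0.155 tiltz [ 0.007 -0.001 -1.   ] F [-0.2 -0.8 -0.1] open 0.0856 q1 -0.26 q6 -0.10
q1 move target -0.15 dyaw 0.000 rows 1
   -0.15 -0.02 0.54 w 0.007 -0.0 -0.0
```

>>> send_rows(
  series=[
    {"tx": -0.1,"ty": 0,"tz": 0.5,"wx": 0.007,"wy": 0,"wz": 0,"jaw": 0.1},
    {"tx": 0,"ty": 0,"tz": 0,"wx": 0,"wy": 0,"wz": 0,"jaw": 0.2},
    {"tx": 0,"ty": 0,"tz": 0,"wx": 0,"wy": 0,"wz": 0,"jaw": 0.2},
  ],
  squeeze=40,
)

```text
t: 14.32
tool_pos: [0.6537, -0.0956, 0.0429]
tool_rot: [2.387, 2.042, 0.0]
contact_force: [-0.2, -0.7, 0.1]
opening: 0.0682
```

```bash
python3 - <<'E'
from h import *
plan([.6526,-.0959,.042],-.155,rows=1)
E
```

```text
t 14.32 pos [ 0.6537 -0.0956  0.0429] yaw_y -0.155 tiltz [ 0.001 -0.    -1.   ] F [-0.2 -0.7  0.1] open 0.0682 q1 -0.26 q6 -0.10
q1 move target -0.15 dyaw 0.000 rows 1
   -0.04 -0.1 0.09 w 0.001 0.0 -0.0
```

>>> send_rows(
  series=[
    {"tx": 0,"ty": -0.1,"tz": 0.1,"wx": 0,"wy": 0,"wz": 0,"jaw": 1},
    {"tx": 0,"ty": 0,"tz": 0,"wx": 0,"wy": 0,"wz": 0,"jaw": 1},
    {"tx": 0,"ty": 0,"tz": 0,"wx": 0,"wy": 0,"wz": 0,"jaw": 1},
    {"tx": 0,"ty": 0,"tz": 0,"wx": 0,"wy": 0,"wz": 0,"jaw": 1},
  ],
  squeeze=80,
)

```text
t: 14.82
tool_pos: [0.6534, -0.0957, 0.0431]
tool_rot: [2.385, 2.041, 0.002]
contact_force: [0.1, 0.7, 0.1]
opening: 0.052
```

```bash
python3 - <<'E'
from h import *
st()
im=ctrl.get_image("scene"); crop("scene",im,210,180,130,100,6,'pics/m2.png')
E
```

```text
t 14.82 pos [ 0.6534 -0.0957  0.0431] yaw_y -0.155 tiltz [ 0.003 -0.001 -1.   ] F [0.1 0.7 0.1] open 0.0520 q1 -0.26 q6 -0.10
```

View pics/m2.png

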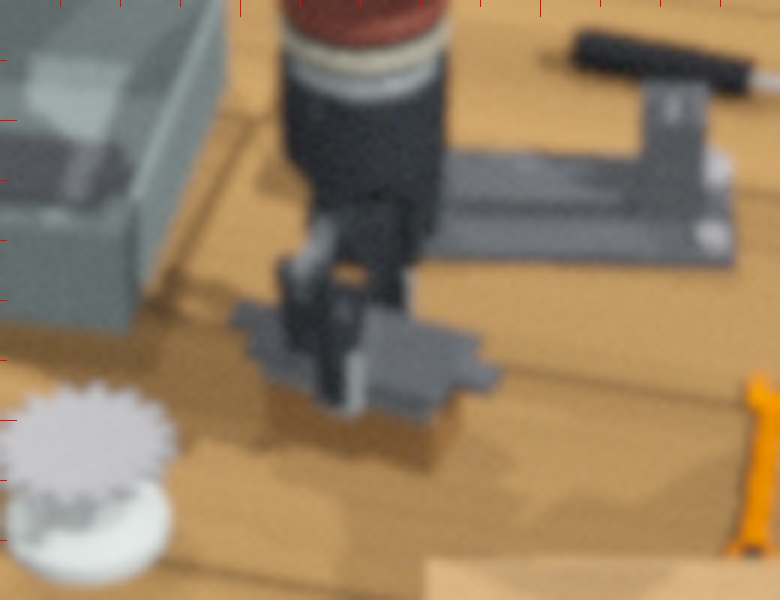

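The pad is gripped squarely near its centre (finger at crop 342,385; plate front edge middle 346,393). Lifting.

>>> send_rows(
  series=[
    {"tx": 0,"ty": 0,"tz": -2,"wx": 0,"wy": 0,"wz": 0,"jaw": 1},
    {"tx": 0,"ty": 0,"tz": -4,"wx": 0,"wy": 0,"wz": 0,"jaw": 1},
    {"tx": 0,"ty": 0,"tz": -4,"wx": 0,"wy": 0,"wz": 0,"jaw": 1},
    {"tx": 0,"ty": 0,"tz": -2,"wx": 0,"wy": 0,"wz": 0,"jaw": 1},
  ],
  squeeze=80,
)

```text
t: 15.38
tool_pos: [0.6506, -0.095, 0.1652]
tool_rot: [-2.384, -2.04, 0.004]
contact_force: [0.4, -0.1, -3.0]
opening: 0.0517
```

```bash
python3 - <<'E'
from h import *
plan([.4638,-.0584,.14],.213,rows=5)
E
```

```text
t 15.38 pos [ 0.6506 -0.095   0.1652] yaw_y -0.155 tiltz [-0.005  0.001 -1.   ] F [ 0.4 -0.1 -3. ] open 0.0517 q1 -0.26 q6 -0.10
q1 move target -0.13 dyaw 0.368 rows 5
   0.14 -3.8 0.52 w -0.001 -0.0 -0.074
   0.42 -3.78 0.52 w -0.001 -0.0 -0.074
   0.7 -3.74 0.51 w -0.001 -0.0 -0.074
   0.97 -3.68 0.51 w -0.001 -0.0 -0.074
   1.24 -3.6 0.51 w -0.001 -0.0 -0.074
```

>>> send_rows(
  series=[
    {"tx": 0.1,"ty": -3.8,"tz": 0,"wx": 0,"wy": 0,"wz": -0.074,"jaw": 1},
    {"tx": 0.4,"ty": -3.8,"tz": 0,"wx": 0,"wy": 0,"wz": -0.074,"jaw": 1},
    {"tx": 0.7,"ty": -3.7,"tz": 0,"wx": 0,"wy": 0,"wz": -0.074,"jaw": 1},
    {"tx": 0.9,"ty": -3.5,"tz": 0,"wx": 0,"wy": 0,"wz": -0.074,"jaw": 1},
    {"tx": 0,"ty": 0,"tz": 0,"wx": 0,"wy": 0,"wz": 0,"jaw": 1},
  ],
)

```text
t: 16.0
tool_pos: [0.4991, -0.0669, 0.168]
tool_rot: [-2.047, -2.381, 0.002]
contact_force: [0.9, -0.9, -2.3]
opening: 0.0516
```

```bash
python3 - <<'E'
from h import *
plan([.4638,-.0584,.11],.213)
E
```

```text
t 16.00 pos [ 0.4991 -0.0669  0.168 ] yaw_y 0.150 tiltz [-0.002  0.001 -1.   ] F [ 0.9 -0.9 -2.3] open 0.0516 q1 -0.28 q6 -0.43
q1 move target -0.13 dyaw 0.063 rows 2
   0.68 -1.68 2.9 w -0.001 -0.0 -0.031
   0.73 -1.66 2.9 w -0.001 -0.0 -0.031
```

>>> send_rows(
  series=[
    {"tx": 0.7,"ty": -1.7,"tz": 2.5,"wx": 0,"wy": 0,"wz": -0.031,"jaw": 1},
    {"tx": 0.7,"ty": -1.7,"tz": 2.5,"wx": 0,"wy": 0,"wz": -0.031,"jaw": 1},
    {"tx": 0,"ty": 0,"tz": 0,"wx": 0,"wy": 0,"wz": 0,"jaw": 1},
  ],
)

```text
t: 16.38
tool_pos: [0.4644, -0.059, 0.1183]
tool_rot: [1.973, 2.443, 0.001]
contact_force: [0.4, -0.3, -1.5]
opening: 0.0518
```

```bash
python3 - <<'E'
from h import *
plan([.4638,-.0584,.09],.213)
im=ctrl.get_image("scene"); crop("scene",im,230,110,130,120,6,'pics/i1.png')
E
```

```text
t 16.38 pos [ 0.4644 -0.059   0.1183] yaw_y 0.212 tiltz [ 0.002 -0.    -1.   ] F [ 0.4 -0.3 -1.5] open 0.0518 q1 -0.29 q6 -0.50
q1 move target -0.13 dyaw 0.001 rows 1
   0.07 -0.05 2.83 w 0.001 0.001 -0.001
```

View pics/i1.png

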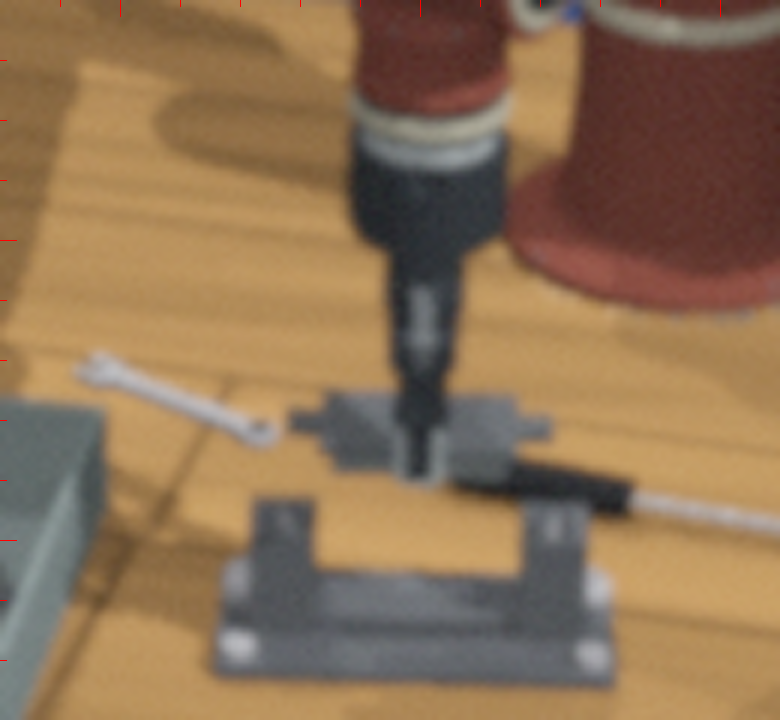

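```bash
python3 - <<'E'
from h import *
for n,p,c in (("worn",[.4627,-.0586,.1776],(426,328)),("new",[.4644,-.059,.1223],(420,424)),("seat",[.4638,-.0584,.070],(420,510))):
    u=(proj("scene",[p])[0]+.44-[230,110])*6; print(n,u,c)
E
```

```text
worn [423.4798682  333.53954215] (426, 328)
new [418.70981646 433.94673474] (420, 424)
seat [417.26336423 523.38890828] (420, 510)
```

>>> send_rows(
  series=[
    {"tx": -0.1,"ty": -0.1,"tz": 2.4,"wx": 0,"wy": 0,"wz": 0,"jaw": 1},
    {"tx": -0.2,"ty": -0.2,"tz": 1.8,"wx": 0,"wy": 0,"wz": 0,"jaw": 1},
    {"tx": 0,"ty": 0,"tz": 0,"wx": 0,"wy": 0,"wz": 0,"jaw": 1},
  ],
)

```text
t: 16.8
tool_pos: [0.471, -0.0652, 0.0833]
tool_rot: [1.967, 2.43, 0.01]
contact_force: [0.9, 0.3, -2.0]
opening: 0.0519
```

```bash
python3 - <<'E'
from h import *
plan([.4640,-.0579,.068],.213)
E
```

```text
t 16.80 pos [ 0.471  -0.0652  0.0833] yaw_y 0.210 tiltz [ 0.016 -0.004 -1.   ] F [ 0.9  0.3 -2. ] open 0.0519 q1 -0.29 q6 -0.50
q1 move target -0.12 dyaw 0.003 rows 1
   0.87 -0.55 1.52 w 0.014 0.008 -0.003
```

>>> send_rows(
  series=[
    {"tx": 0.9,"ty": -0.6,"tz": 0.7,"wx": 0.014,"wy": 0.008,"wz": -0.003,"jaw": 1},
    {"tx": 0,"ty": 0,"tz": 0,"wx": 0,"wy": 0,"wz": 0,"jaw": 1},
  ],
)

```text
t: 17.05
tool_pos: [0.4655, -0.0578, 0.0785]
tool_rot: [1.972, 2.442, 0.003]
contact_force: [0.6, -0.4, -2.7]
opening: 0.052
```

```bash
python3 - <<'E'
from h import *
plan([.4640,-.0579,.068],.213)
E
```

```text
t 17.05 pos [ 0.4655 -0.0578  0.0785] yaw_y 0.212 tiltz [ 0.004 -0.    -1.   ] F [ 0.6 -0.4 -2.7] open 0.0520 q1 -0.28 q6 -0.50
q1 move target -0.12 dyaw 0.001 rows 1
   0.02 -0.15 1.05 w 0.003 0.001 -0.001
```

>>> send_rows(
  series=[
    {"tx": 0,"ty": -0.2,"tz": 0.5,"wx": 0.004,"wy": 0.001,"wz": 0,"jaw": 1},
    {"tx": 0,"ty": -0.1,"tz": 0.4,"wx": 0.002,"wy": 0,"wz": 0,"jaw": 1},
    {"tx": 0,"ty": 0,"tz": 0,"wx": 0,"wy": 0,"wz": 0,"jaw": 1},
  ],
)

```text
t: 17.42
tool_pos: [0.4633, -0.0585, 0.0703]
tool_rot: [1.973, 2.444, -0.002]
contact_force: [0.0, 0.1, -1.6]
opening: 0.0518
```

```bash
python3 - <<'E'
from h import *
plan([.4640,-.0579,.066],.213)
im=ctrl.get_image("scene"); crop("scene",im,230,130,130,100,6,'pics/i2.png')
E
```

```text
t 17.43 pos [ 0.4633 -0.0585  0.0703] yaw_y 0.213 tiltz [-0.001 -0.001 -1.   ] F [ 0.   0.1 -1.6] open 0.0518 q1 -0.28 q6 -0.50
q1 move target -0.12 dyaw 0.000 rows 1
   0.05 0.08 0.43 w -0.001 0.001 -0.0
```

View pics/i2.png

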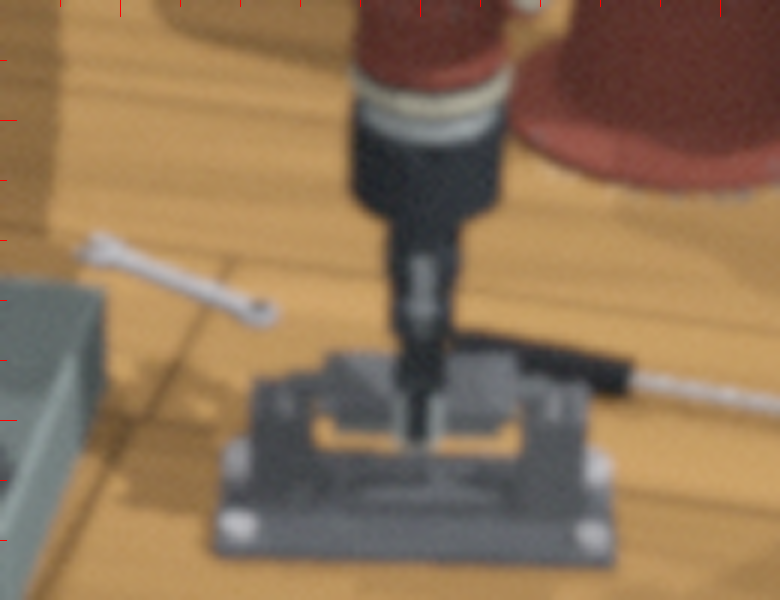

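The pad sits just above the slots, centred (plate 328–515, opening 313–523). Pushing down in small steps.

>>> send_rows(
  series=[
    {"tx": 0,"ty": 0,"tz": 0.6,"wx": 0,"wy": 0,"wz": 0,"jaw": 1},
    {"tx": 0,"ty": -0.1,"tz": 0.6,"wx": 0.003,"wy": 0,"wz": 0,"jaw": 1},
    {"tx": 0,"ty": 0,"tz": 0,"wx": 0,"wy": 0,"wz": 0,"jaw": 1},
  ],
  squeeze=100,
)

```text
t: 17.85
tool_pos: [0.464, -0.0593, 0.0595]
tool_rot: [1.972, 2.443, -0.004]
contact_force: [-1.1, 0.5, -0.8]
opening: 0.0511
```

```bash
python3 - <<'E'
from h import *
plan([.4638,-.0582,.041],.213)
E
```

```text
t 17.85 pos [ 0.464  -0.0593  0.0595] yaw_y 0.213 tiltz [-0.    -0.003 -1.   ] F [-1.1  0.5 -0.8] open 0.0511 q1 -0.28 q6 -0.50
q1 move target -0.12 dyaw 0.000 rows 1
   0.12 0.01 1.85 w -0.001 0.003 -0.0
```

>>> send_rows(
  series=[
    {"tx": 0.1,"ty": -0.05,"tz": 0.6,"wx": 0.001,"wy": 0.003,"wz": 0,"jaw": 1},
    {"tx": 0,"ty": -0.05,"tz": 0.6,"wx": 0.002,"wy": 0,"wz": 0,"jaw": 1},
    {"tx": 0,"ty": 0,"tz": 0.2,"wx": 0,"wy": 0,"wz": 0,"jaw": 1},
  ],
)

```text
t: 18.23
tool_pos: [0.4639, -0.059, 0.0472]
tool_rot: [-1.971, -2.445, 0.005]
contact_force: [-0.5, 1.6, -0.3]
opening: 0.0512
```

```bash
python3 - <<'E'
from h import *
plan([.4638,-.0582,.041],.213)
E
```

```text
t 18.23 pos [ 0.4639 -0.059   0.0472] yaw_y 0.214 tiltz [-0.003 -0.002 -1.   ] F [-0.5  1.6 -0.3] open 0.0512 q1 -0.28 q6 -0.50
q1 move target -0.12 dyaw -0.001 rows 1
   0.09 0.01 0.62 w -0.003 0.001 0.001
```

>>> send_rows(
  series=[
    {"tx": 0.05,"ty": 0,"tz": 0.4,"wx": -0.003,"wy": 0.001,"wz": 0,"jaw": 1},
    {"tx": 0,"ty": 0,"tz": 0.3,"wx": 0,"wy": 0,"wz": 0,"jaw": 1},
    {"tx": 0,"ty": 0,"tz": 0.2,"wx": 0,"wy": 0,"wz": 0,"jaw": 1},
  ],
)

```text
t: 18.6
tool_pos: [0.464, -0.0585, 0.0411]
tool_rot: [-1.97, -2.443, 0.002]
contact_force: [-12.1, 3.7, 22.7]
opening: 0.051
```

```bash
python3 - <<'E'
from h import *
plan([.4638,-.0582,.041],.213)
im=ctrl.get_image("scene"); crop("scene",im,230,130,130,100,6,'pics/i3.png')
E
```

```text
t 18.60 pos [ 0.464  -0.0585  0.0411] yaw_y 0.214 tiltz [-0.003  0.001 -1.   ] F [-12.1   3.7  22.7] open 0.0510 q1 -0.28 q6 -0.50
q1 move target -0.12 dyaw -0.001 rows 1
   0.04 -0.01 0.01 w -0.003 -0.002 0.001
```

View pics/i3.png

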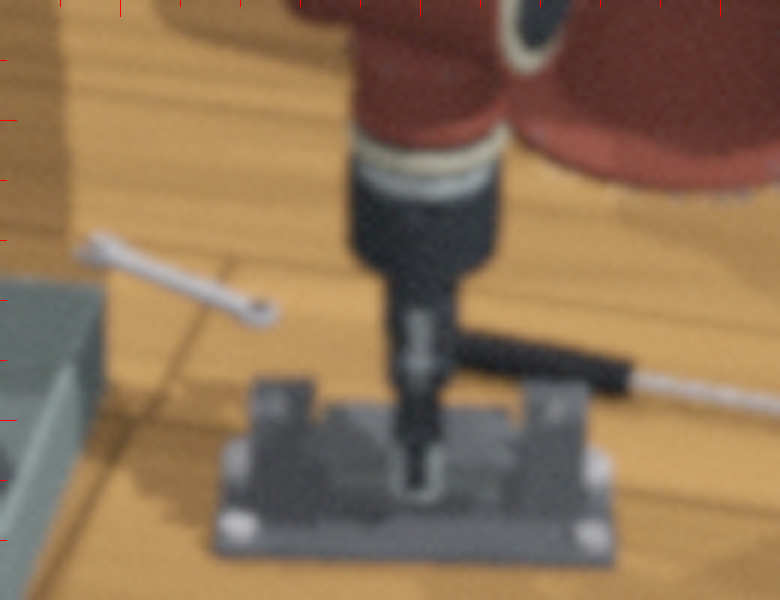

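Force rose to 23 N at exactly the expected height (TCP 0.0411), so the pad is home. Releasing.

>>> send_rows(
  series=[
    {"tx": 0,"ty": 0,"tz": 0,"wx": 0,"wy": 0,"wz": 0,"jaw": 0.2},
    {"tx": 0,"ty": 0,"tz": 0,"wx": 0,"wy": 0,"wz": 0,"jaw": 0},
    {"tx": 0,"ty": 0,"tz": 0,"wx": 0,"wy": 0,"wz": 0,"jaw": 0},
    {"tx": 0,"ty": 0,"tz": -1,"wx": 0,"wy": 0,"wz": 0,"jaw": 0},
  ],
)

```text
t: 19.15
tool_pos: [0.4632, -0.0585, 0.0501]
tool_rot: [-1.969, -2.442, 0.004]
contact_force: [0.1, -0.3, -0.5]
opening: 0.0855
```

```bash
python3 - <<'E'
from h import *
plan([.4638,-.0582,.14],.213)
E
```

```text
t 19.15 pos [ 0.4632 -0.0585  0.0501] yaw_y 0.214 tiltz [-0.005  0.001 -1.   ] F [ 0.1 -0.3 -0.5] open 0.0855 q1 -0.29 q6 -0.50
q1 move target -0.12 dyaw -0.001 rows 2
   0.02 0.01 -4.49 w -0.002 -0.001 0.0
   0.01 0.02 -4.49 w -0.002 -0.001 0.0
```

>>> send_rows(
  series=[
    {"tx": 0,"ty": 0,"tz": -4,"wx": 0,"wy": 0,"wz": 0,"jaw": 0},
    {"tx": 0,"ty": 0,"tz": -5,"wx": 0,"wy": 0,"wz": 0,"jaw": 0},
    {"tx": 3,"ty": 0,"tz": -4,"wx": 0,"wy": 0,"wz": 0,"jaw": 0},
    {"tx": 5,"ty": 0,"tz": 0,"wx": 0,"wy": 0,"wz": 0,"jaw": 0},
    {"tx": 5,"ty": 0,"tz": 0,"wx": 0,"wy": 0,"wz": 0,"jaw": 0},
  ],
)

```text
t: 19.77
tool_pos: [0.4374, 0.0692, 0.1891]
tool_rot: [-1.981, -2.438, -0.003]
contact_force: [0.6, 0.5, -0.3]
opening: 0.0853
```

>>> send_rows(
  series=[
    {"tx": 5,"ty": 0,"tz": 0,"wx": 0,"wy": 0,"wz": 0,"jaw": 0},
    {"tx": 5,"ty": 0,"tz": 0,"wx": 0,"wy": 0,"wz": 0,"jaw": 0},
    {"tx": 0,"ty": 0,"tz": 0,"wx": 0,"wy": 0,"wz": 0,"jaw": 0},
  ],
)

```text
t: 20.15
tool_pos: [0.4158, 0.1724, 0.1924]
tool_rot: [1.974, 2.44, 0.009]
contact_force: [-0.0, 0.3, 0.0]
opening: 0.0855
```

```bash
python3 - <<'E'
from h import *
st()
pb=[.463,-.058,.212]; G=(0,255,0)
w=[(rect(pb,-.027,.027,-.048,.048,.051),G)]
im=ctrl.get_image("scene"); crop("scene",im,245,165,110,75,7,'pics/f1.png'); cv2.imwrite('pics/f3.png',im[:,:,::-1])
im=ctrl.get_image("top"); crop("top",im,215,205,100,70,8,'pics/f2.png'); cv2.imwrite('pics/f4.png',im[:,:,::-1])
E
```

```text
t 20.15 pos [0.4158 0.1724 0.1924] yaw_y 0.211 tiltz [ 0.006  0.003 -1.   ] F [-0.   0.3  0. ] open 0.0855 q1 0.23 q6 0.02
```

View pics/f1.png

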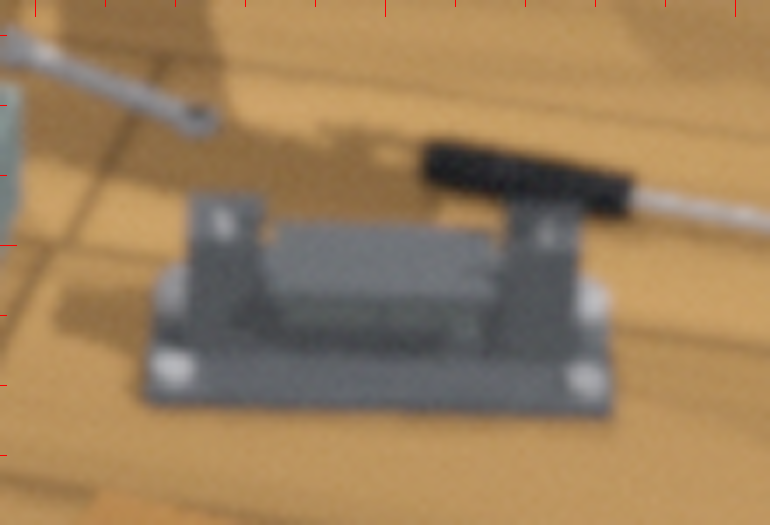

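View pics/f2.png

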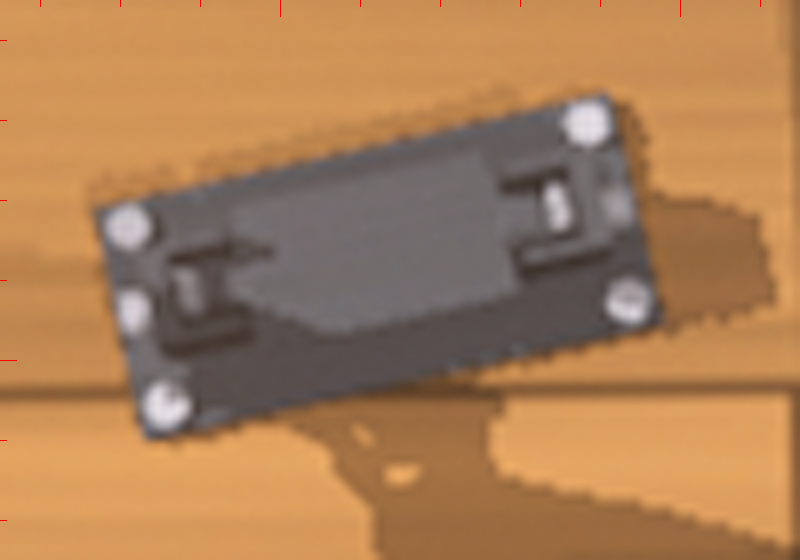

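View pics/f3.png

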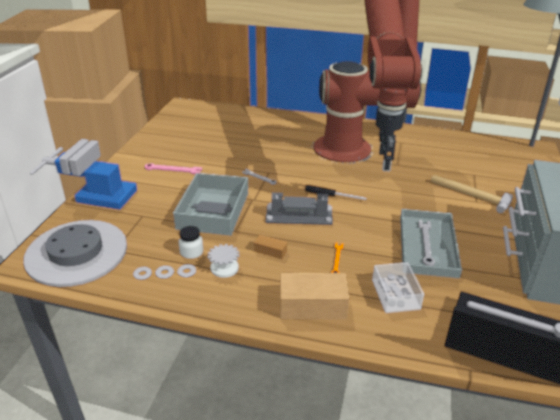

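View pics/f4.png

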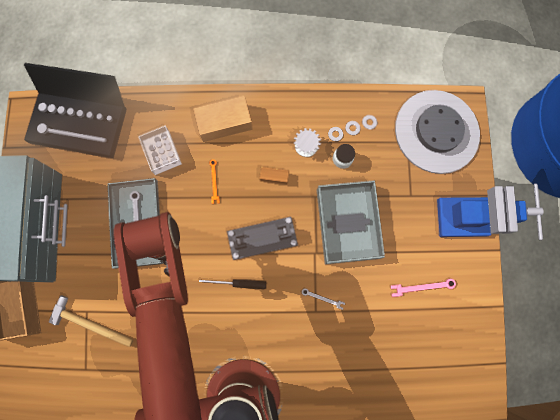

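The pad's back edge sits at scene rows 197.1 (left) and 198.1 (right), against 197.2 and 198.0 for the seated worn pad. That puts it at the same height and level. Spanner, worn pad and bystanders are all in place and the arm touches nothing, so I'm handing in.

```bash
python3 - <<'E'
from station import ctrl
print(ctrl.finish_job())
E
```

```text
the job is handed in; nothing more can be done
None
```

The brake pad is changed and the job is handed in, at about 20 s of the 69 s allowed. The hand-in reports no verdict.

- **Spanner:** I picked the large silver one lying on the bracket. It lies flat in the shallow tool tray.
- **Worn pad:** I pulled it up out of the bracket, and it lies flat in the deeper scrap bin.
- **New pad:** I pressed it into the bracket, lining down. The push force rose to about 23 N at a tool height of 0.0411 m, which is where a fully seated pad should stop.

In the last pictures the new pad's back edge was at the same image rows as the seated worn pad's, within about 0.1 px, and it looked centred and level. I judged its height and level only from those pictures and that stop. The bystanders look unmoved by eye. The arm was clear, and the force reading was about zero.

Two things did not go cleanly. The scene-camera overlay of the bracket was about 1.4 px off the top-camera fit, so I placed the new pad by the position where the gripper had held the seated worn pad. Downward moves also drifted a few millimetres, once together with a sideways shift I sent in the wrong direction. I corrected both before anything touched.

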